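# Snap the spindle clip onto the sound drive head

### The arm

A 6-joint arm with a two-finger parallel gripper is mounted at the origin on the work surface; the furniture and walls round the work are solid. World frame = base frame: x ahead of the robot, y to its left, z up, the work surface at z = 0. Lengths are in m, angles in degrees, forces in N, time in s.
With the tool pointing down it reaches from about 0.375 to 0.9 m from the base axis. Payload 3.1 kg.
Tool frame: the origin (TCP) lies at the very end of the fingers, on their centre line; the grasp point (between the pads) lies 19 mm behind it; z points along the fingers, y is the direction in which the jaws open and shut (so a half turn about z gives the same grasp; the last joint's range is limited). The gripper opens to 87 mm and grips with 3 to 60 N. Pads are 19 mm wide; open, the fingers measure 117 mm over their backs; the gripper's body (75 mm by 190 mm) begins 51 mm behind the grasp point.
Start: joints at [-73.596, 30.224, 82.088, -0, 67.689, -10.227], TCP at [0.28, -0.559, 0.185] pointing down, gripper open.
Joint ranges: [-176.69, 176.69], [-43.24, 126.21], [12.49, 139.97], [-82, 262], [0, 151.66], [-163.58, 163.58]. Speed limits (degrees/s): [159.86, 159.86, 180, 180, 180, 180].

### API

Orientations are given as [roll, pitch, yaw] about the fixed x, y, z axes, in that order (R = Rz(yaw) Ry(pitch) Rx(roll)).
In Python, from station import robot gives the robot as it stands.
- The arm moves only by the tool step_arm, never from a script. Its argument "motion" is a list of rows, each an object of numbers: "jaw": the opening, from 0 (shut) to 1 (fully open); "tx", "ty", "tz": the shift along the tool's x, y, z in mm; "wx", "wy", "wz": the turn, a rotation vector about the tool's x, y, z in rad. In form: [{"jaw": .., "tx": .., "ty": .., "tz": .., "wx": .., "wy": .., "wz": ..}, ...]. A call has 1 to 10 rows; each row is the pose to reach, as a shift and turn from the pose commanded when the call began, along the tool's axes at that moment; what a row does not reach only later rows make up. A row lasts 1/8 s, in which the tool goes at most 62.5 mm and 10.7 degrees, less where a joint would pass 70% of its speed; a pose out of reach is approached as far as the arm can. A call with a gripper value outside its range is refused whole. The fingers move at their own pace and stop on an object; "squeeze" is the grip in N (left out, the last holds). Time passes only in rows, so rows that repeat a pose let the fingers close. It gives the time, the measured TCP pose, the force and the opening at its end, in the units of the state.
- robot.sense(): the state, without advancing time (a new reading comes with each control period).
- robot.camera(name): name is "scene" or "top"; returns a dict with "pixels" (400x640x3 uint8, red, green, blue), "camera_matrix" (3x3 intrinsics, pixels), "distortion" ([k1, k2, p1, p2, k3] as OpenCV has them; the pictures are not rectified), "R" (3x3) and "t" (3): a world point X has camera coordinates R X + t. Camera axes: x right, y down, z forward; pixel columns grow to the right and rows downward; lengths in m; the calibration is good to about 2 mm. A picture is of the moment at which its call begins. There is no depth.
- robot.job_done(): hands the job in, once; it reports no verdict.
Trained networks look in a picture, given as the dict that the camera call returned (one of the last four; its "shot" number tells which), for a name from the list of things; names that differ only in an ending like _2 or _b are one class to them, and where a whole thing is asked for, a point or a joint stands for the part that bears it (a point fixed in the world has none). Each returns a list of dicts, best first, with "score" (0 to 1); they miss things now and then, are a little off and sometimes report something else, mostly with a low value. They report only what shows in the picture. A call takes as long as a camera call. They do not tell look-alikes from the thing itself.
- robot.boxes_of(picture, name): "bbox" ([left, top, width, height] in pixels, round what is visible of it).
- robot.tip_of(picture, name): "point" ([column, row] in pixels: a listed point, or the origin of a listed thing).
The state is a dict: "t": time; "q": joint angles; "joint_vel": joint speeds; "joint_torque": joint torques, N m; "ee_pos": TCP position; "eef_rot": TCP orientation; "wrist_force": force on the tool from outside, world axes, zero at the start; "ft_torque": the same for the moment, N m; "opening": finger opening in m.
Only numpy, scipy, OpenCV 4.12 (cv2) and the standard library are available. Lean on these libraries where they do the work, as an engineer would, in place of code of your own. Each camera call takes 0.05 s, during which the arm holds its last target.

### The job

Two of the three drive heads have tired springs: pressed equally gently, their red buttons sink much further than that of the sound one; press buttons to find the sound head. Then take the orange fork tool and, with its prongs behind the tail of the clip that lies on that head's platform, gently push the clip sideways into the spindle's groove until it snaps fully home, without forcing it further and without touching any clip with the gripper. Lay the tool flat back on top of the blue slide box, and leave the other two clips and everything else where they are.

Things in the scene. Friction and masses are not known exactly. Their poses are not given: they have to be found in the camera images.
- head_a: one of three fixed drive heads that look alike: round white housing, 92 mm across at the foot, blue band, flat platform 84 mm across on top at z = 44 mm, spindle rising from its middle. Origin: centre of its underside, on the spindle axis; z up, +x from the clip towards and past the spindle (a black socket at the rear, +x)
- head_a_neck (a point): on head_a's spindle axis at platform height (44 mm), where clip_a's origin lies when the clip is fully home. The bare steel neck (the groove) is 12 mm thick and runs from the platform up to 52 mm; above it a dark collar 18 mm thick up to 72 mm
- button_a (a joint): how far the round red button (11 mm across) in the end of this head's spindle is pressed down (m): 0 at rest, its top then 82 mm above the worktop, 10 mm proud of the collar; 0.009 at its stop; springs back. 5 N press it about 2 mm down in the one sound head, 6 to 7 mm in the two tired ones. Nothing else tells them apart; any of the three may be the sound one
- clip_a: brass-coloured split spring clip lying loose and flat on head_a's platform, 14 to 20 mm in front of the spindle axis, mouth towards it; 6 mm thick, 30 mm wide, slides easily. Origin: underside, centre of its bore; +x out of the mouth, z up. Two sprung jaws, their round tips 8 mm apart at x = +5 mm
- clip_a_tail (a point): middle of the clip's tail edge, 13 mm behind the clip's origin, 5 mm up: a wall 28 mm wide, 10 mm high, square to the push; a tab 6 mm wide, 4 mm high sticks out 7 mm behind it. Jaws meet the neck with the origin 11 mm short of the spindle axis, need 8 to 15 N, give way about 5 mm short; then the clip snaps on until its seat stops on the neck, within 1 mm of home
- head_b: one of three fixed drive heads that look alike: round white housing, 92 mm across at the foot, blue band, flat platform 84 mm across on top at z = 44 mm, spindle rising from its middle. Origin: centre of its underside, on the spindle axis; z up, +x from the clip towards and past the spindle (a black socket at the rear, +x)
- head_b_neck (a point): on head_b's spindle axis at platform height (44 mm), where clip_b's origin lies when the clip is fully home. The bare steel neck (the groove) is 12 mm thick and runs from the platform up to 52 mm; above it a dark collar 18 mm thick up to 72 mm
- button_b (a joint): how far the round red button (11 mm across) in the end of this head's spindle is pressed down (m): 0 at rest, its top then 82 mm above the worktop, 10 mm proud of the collar; 0.009 at its stop; springs back. 5 N press it about 2 mm down in the one sound head, 6 to 7 mm in the two tired ones. Nothing else tells them apart; any of the three may be the sound one
- clip_b: brass-coloured split spring clip lying loose and flat on head_b's platform, 14 to 20 mm in front of the spindle axis, mouth towards it; 6 mm thick, 30 mm wide, slides easily. Origin: underside, centre of its bore; +x out of the mouth, z up. Two sprung jaws, their round tips 8 mm apart at x = +5 mm
- clip_b_tail (a point): middle of the clip's tail edge, 13 mm behind the clip's origin, 5 mm up: a wall 28 mm wide, 10 mm high, square to the push; a tab 6 mm wide, 4 mm high sticks out 7 mm behind it. Jaws meet the neck with the origin 11 mm short of the spindle axis, need 8 to 15 N, give way about 5 mm short; then the clip snaps on until its seat stops on the neck, within 1 mm of home
- head_c: one of three fixed drive heads that look alike: round white housing, 92 mm across at the foot, blue band, flat platform 84 mm across on top at z = 44 mm, spindle rising from its middle. Origin: centre of its underside, on the spindle axis; z up, +x from the clip towards and past the spindle (a black socket at the rear, +x)
- head_c_neck (a point): on head_c's spindle axis at platform height (44 mm), where clip_c's origin lies when the clip is fully home. The bare steel neck (the groove) is 12 mm thick and runs from the platform up to 52 mm; above it a dark collar 18 mm thick up to 72 mm
- button_c (a joint): how far the round red button (11 mm across) in the end of this head's spindle is pressed down (m): 0 at rest, its top then 82 mm above the worktop, 10 mm proud of the collar; 0.009 at its stop; springs back. 5 N press it about 2 mm down in the one sound head, 6 to 7 mm in the two tired ones. Nothing else tells them apart; any of the three may be the sound one
- clip_c: brass-coloured split spring clip lying loose and flat on head_c's platform, 14 to 20 mm in front of the spindle axis, mouth towards it; 6 mm thick, 30 mm wide, slides easily. Origin: underside, centre of its bore; +x out of the mouth, z up. Two sprung jaws, their round tips 8 mm apart at x = +5 mm
- clip_c_tail (a point): middle of the clip's tail edge, 13 mm behind the clip's origin, 5 mm up: a wall 28 mm wide, 10 mm high, square to the push; a tab 6 mm wide, 4 mm high sticks out 7 mm behind it. Jaws meet the neck with the origin 11 mm short of the spindle axis, need 8 to 15 N, give way about 5 mm short; then the clip snaps on until its seat stops on the neck, within 1 mm of home
- fork_tool: clip fork, 140 mm long, about 90 g, lying lengthwise on the blue slide box: orange handle 95 mm long (x -55 to +40 mm), 16 mm wide, 26 mm tall, then a steel fork (x +40 to +85 mm, only z 8 to 16 mm). Origin: underside of the handle where it is best gripped; +x to the prongs, y across the handle, z up
- fork_tip (a point): midway between the ends of the fork's two prongs, 85 mm ahead of the tool's origin and 12 mm above its underside. Prongs 5 mm wide, 8 mm tall (z 8 to 16 mm of the tool), 20 mm long, 12 mm gap between them, 22 mm over all: they straddle the clip's tail tab and their ends bear on its tail edge
- slide_box: fixed shut blue slide box, 93 x 180 x 39 mm, flat lid with its top at z = 39 mm, on which the fork tool lies lengthwise. Origin: centre of its underside, long side along its y
- petri_dish: clear dish with pinkish filling, 61 mm across, 16 mm high; bystander, origin at the centre of its underside
- cover_box: small white and green box, 50 x 50 x 20 mm; bystander, origin at the centre of its underside
- dye_bottle: small white bottle with a blue cap, 36 mm across, 85 mm high; bystander, origin at the centre of its underside
- tube_rack: fixed clear rack of capped tubes, 54 x 147 x 92 mm; bystander, origin at the centre of its underside
- timer: fixed white bench timer, 63 x 66 x 30 mm; bystander, origin at the centre of its underside
Mind the look-alikes: they are no part of the job. Of the things like the fork_tool, leave any that is purple; of the rest the larger one is meant.

How it is judged:
By the outcome, as a careful person would: the job done as asked, in the order asked, and still so for the second after the job is handed in, with the robot touching nothing.
It also fails if it takes over 72 s, if anything falls off the work surface, if the arm or the gripper's body presses on something with over 40 N, if the wrist force passes 120 N, or if a joint passes its speed limit or range.

## Working session

There is one attempt and no reset: what is moved stays moved. The work goes in short steps, Python scripts to look and compute and a tool call to move; the robot and the scene stay as the last step left them, time stands still between calls to the robot, and variables do not carry over. Pictures are saved under pics/ and viewed, and the job is handed in when it is done.

Besides the shell and the picture viewer there is one more tool, called after "Request:" as name(argument=value, ...) on one line, values as JSON. step_arm: Moves the arm, as the interface text tells. Its arguments: {"type":"object","properties":{"motion":{"type":"array","items":{"type":"object","properties":{"jaw":{"type":"number"},"tx":{"type":"number"},"ty":{"type":"number"},"tz":{"type":"number"},"wx":{"type":"number"},"wy":{"type":"number"},"wz":{"type":"number"}}}},"squeeze":{"type":"number"}},"required":["motion"]}

```bash
mkdir -p pics; ls
cat > h.py <<'E'
import numpy as np,cv2,pickle
from station import robot
def snap(n,f):
    p=robot.camera(n); cv2.imwrite(f'pics/{f}.png',p['pixels'][:,:,::-1]); pickle.dump(p,open(f'pics/{f}.pkl','wb')); return p
def ray(p,uv):
    K=np.array(p['camera_matrix']);D=np.array(p['distortion'])
    n=cv2.undistortPoints(np.array([[uv]],float),K,D)[0,0]
    R=np.array(p['R']);t=np.array(p['t'])
    return -R.T@t, R.T@np.array([n[0],n[1],1.])
def onz(p,uv,z):
    c,d=ray(p,uv); return c+d*(z-c[2])/d[2]
def tri(ps,uvs):
    A=np.zeros((3,3));b=np.zeros(3)
    for p,u in zip(ps,uvs):
        c,d=ray(p,u);d=d/np.linalg.norm(d);M=np.eye(3)-np.outer(d,d);A+=M;b+=M@c
    return np.linalg.solve(A,b)
def proj(p,X):
    r=cv2.projectPoints(np.array([X],float),cv2.Rodrigues(np.array(p['R']))[0],np.array(p['t'],float),np.array(p['camera_matrix']),np.array(p['distortion']))[0]
    return r[0,0]
E
python3 - <<'E'
from h import *
S=snap('scene','s0');T=snap('top','t0')
for n in ['head_a','button_a','clip_a','clip_a_tail','fork_tool','fork_tip','slide_box','petri_dish','cover_box','dye_bottle','tube_rack','timer']:
    for p,l in((S,'S'),(T,'T')):
        print(n,l,[(np.round(o['point']).tolist(),round(o['score'],2)) for o in robot.tip_of(p,n)], [(np.round(o['bbox']).tolist(),round(o['score'],2)) for o in robot.boxes_of(p,n)])
print(robot.sense())
for p in(S,T): print(-np.array(p['R']).T@p['t'])
E
```

```text
pics
head_a S [([327.0, 204.0], 0.91), ([241.0, 276.0], 0.81), ([286.0, 234.0], 0.69)] [([223.0, 252.0, 36.0, 44.0], 0.94), ([270.0, 210.0, 37.0, 37.0], 0.87), ([307.0, 178.0, 33.0, 38.0], 0.77), ([288.0, 221.0, 11.0, 6.0], 0.28)]
head_a T [([278.0, 181.0], 0.94), ([200.0, 176.0], 0.83), ([347.0, 189.0], 0.56)] [([328.0, 167.0, 38.0, 40.0], 0.93), ([260.0, 158.0, 40.0, 42.0], 0.8), ([177.0, 155.0, 44.0, 41.0], 0.68)]Traceback (most recent call last):
  File "<stdin>", line 5, in <module>
ValueError: it knows: clip, clip_a_tail, clip_b_tail, clip_c_tail, cover_box, dye_bottle, fork_tip, fork_tool, head, head_a_neck, head_b_neck, head_c_neck, petri_dish, slide_box, timer, tube_rack
```

Run:
```python
from h import *
S=snap('scene','s0');T=snap('top','t0')
for n in ['head_a','head_a_neck','clip_a','clip_a_tail','fork_tool','fork_tip','slide_box','petri_dish','cover_box','dye_bottle','tube_rack','timer']:
    for p,l in((S,'S'),(T,'T')):
        print(n,l,[(np.round(o['point'],1).tolist(),round(o['score'],2)) for o in robot.tip_of(p,n)], [(np.round(o['bbox']).tolist(),round(o['score'],2)) for o in robot.boxes_of(p,n)] if n!='head_a_neck' else '')
print(robot.sense())
for p in(S,T): print(-np.array(p['R']).T@p['t'])
for f in('s0','t0'):
    i=cv2.imread(f'pics/{f}.png');cv2.imwrite(f'pics/{f}b.png',cv2.resize(i,(800,500),interpolation=cv2.INTER_CUBIC))
```

```text
head_a S [([326.3, 203.2], 0.92), ([285.5, 232.0], 0.88), ([327.2, 188.4], 0.23)] [([309.0, 182.0, 29.0, 33.0], 0.84), ([270.0, 212.0, 32.0, 34.0], 0.68), ([223.0, 252.0, 36.0, 44.0], 0.57)]
head_a T [([198.3, 177.3], 0.89), ([278.1, 181.7], 0.65), ([346.7, 188.9], 0.58)] [([175.0, 157.0, 45.0, 38.0], 0.98), ([327.0, 168.0, 40.0, 34.0], 0.74), ([260.0, 159.0, 38.0, 40.0], 0.55)]
head_a_neck S [([285.2, 219.7], 0.73), ([322.6, 159.9], 0.53)] 
head_a_neck T [([279.4, 176.3], 0.76)] 
clip_a S [([291.5, 222.5], 0.61), ([332.9, 188.6], 0.6), ([246.9, 268.8], 0.55), ([290.3, 232.1], 0.45)] [([308.0, 179.0, 32.0, 34.0], 0.63), ([291.0, 220.0, 9.0, 6.0], 0.54), ([332.0, 185.0, 10.0, 12.0], 0.53)]
clip_a T [([192.6, 183.9], 0.65), ([276.6, 185.3], 0.52), ([352.2, 193.9], 0.38), ([279.7, 174.2], 0.32)] []
clip_a_tail S [([296.8, 223.0], 0.6)] [([289.0, 217.0, 10.0, 8.0], 0.41), ([238.0, 266.0, 14.0, 10.0], 0.28)]
clip_a_tail T [([276.7, 191.5], 0.51)] [([270.0, 182.0, 15.0, 10.0], 0.42)]
fork_tool S [([381.4, 163.7], 0.83), ([260.0, 211.2], 0.7), ([238.7, 265.4], 0.37)] [([360.0, 151.0, 36.0, 
[... 1834 characters left out ...]
427e+01,  3.02240885e+01,  8.20873911e+01, -1.43690640e-03,
        6.76891288e+01, -1.02266501e+01]), 'joint_vel': array([ 0.05692099,  0.08040027, -0.06850825,  0.06543405, -0.03235856,
       -0.0838487 ]), 'joint_torque': array([-3.38145401e-04, -4.40005517e+01, -1.76980197e+01,  6.33800891e-02,
        5.05032716e-02, -1.33475498e-05]), 'ee_pos': array([ 0.28016513, -0.55866378,  0.18504385]), 'eef_rot': array([-1.79999165e+02,  1.20019798e-03,  2.66309530e+01]), 'wrist_force': array([-0.40059336,  0.09103209,  0.48567144]), 'ft_torque': array([-0.02345988,  0.00253114, -0.08809199]), 'opening': 0.0871299017997496}
[0.00381629 0.9317159  0.8719166 ]
[ 0.42630645 -0.02272896  1.1504798 ]
```

View pics/s0b.png

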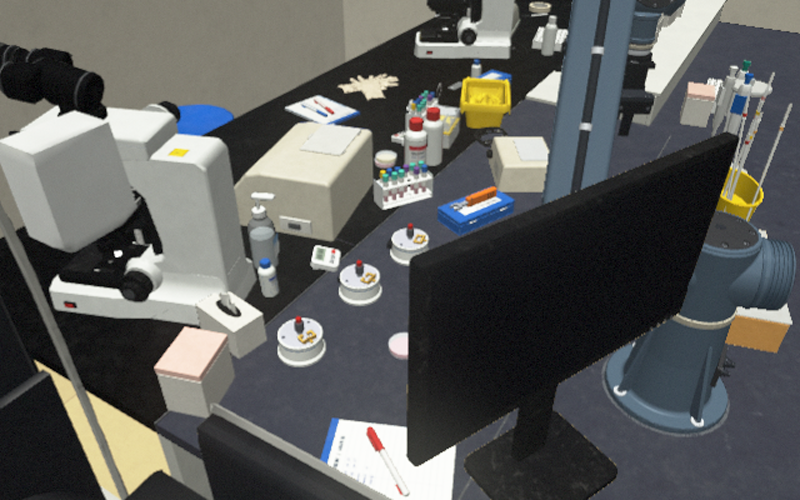

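View pics/t0b.png

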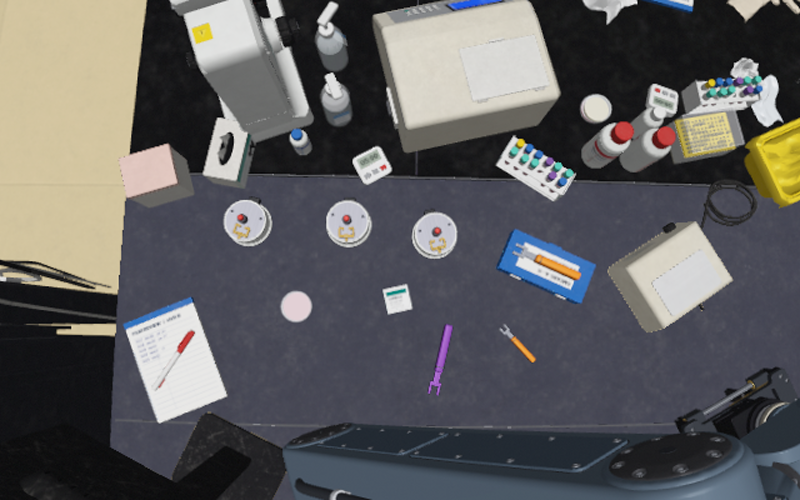

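Run:
```python
from h import *
i=cv2.imread('pics/t0.png')
c=i[150:220,165:375];cv2.imwrite('pics/t0c.png',cv2.resize(c,None,fx=3.8,fy=3.8,interpolation=cv2.INTER_CUBIC))
c=i[175:245,390:485];cv2.imwrite('pics/t0d.png',cv2.resize(c,None,fx=8,fy=8,interpolation=cv2.INTER_CUBIC))
j=cv2.imread('pics/s0.png')
a=cv2.resize(j[170:300,215:345],None,fx=4.5,fy=4.5,interpolation=cv2.INTER_CUBIC)
cv2.imwrite('pics/s0c.png',a)
a=cv2.resize(j[140:195,340:420],None,fx=9,fy=9,interpolation=cv2.INTER_CUBIC)
cv2.imwrite('pics/s0d.png',a)
p=pickle.load(open('pics/t0.pkl','rb'));s=pickle.load(open('pics/s0.pkl','rb'))
print(p['camera_matrix'],p['distortion'],p['R'])
```

```text
[[454.74259861   0.         326.63853487]
 [  0.         454.74259861 194.16027409]
 [  0.           0.           1.        ]] [-0.10249363  0.          0.          0.          0.        ] [[ 0.01215362 -0.99929712  0.0354621 ]
 [-0.99071287 -0.01683728 -0.13492412]
 [ 0.13542637 -0.03349294 -0.99022115]]
```

View pics/t0c.png

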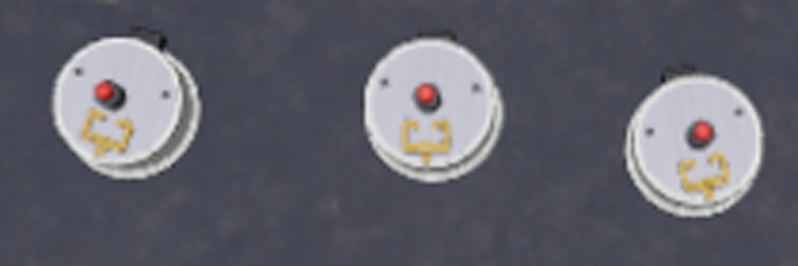

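View pics/t0d.png

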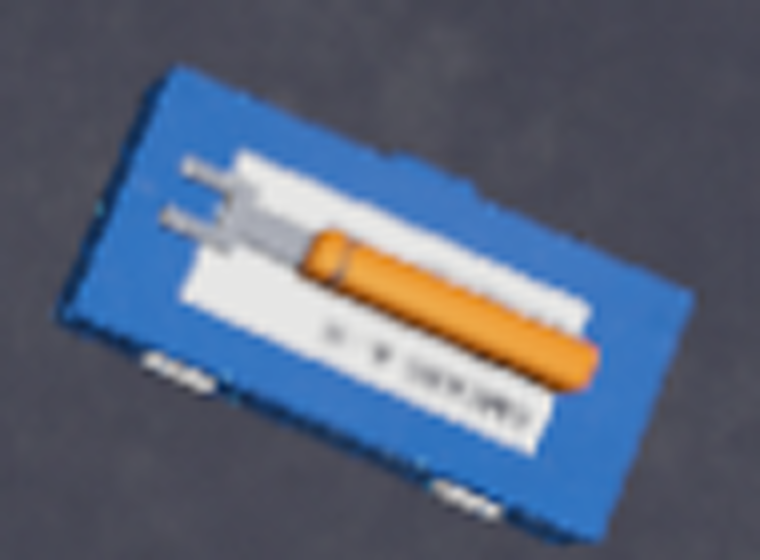

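View pics/s0c.png

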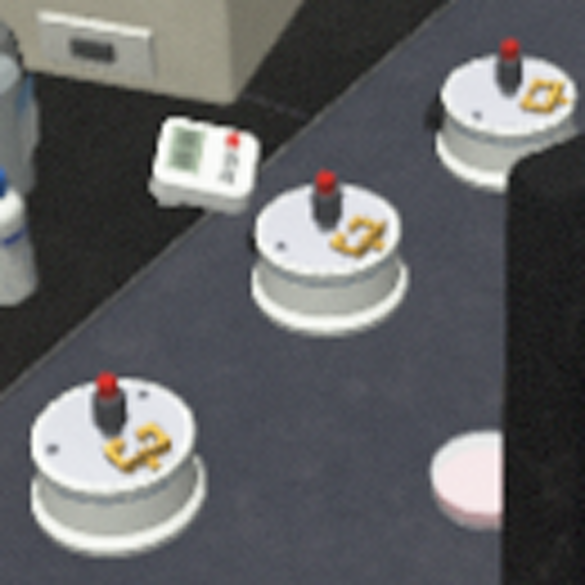

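View pics/s0d.png

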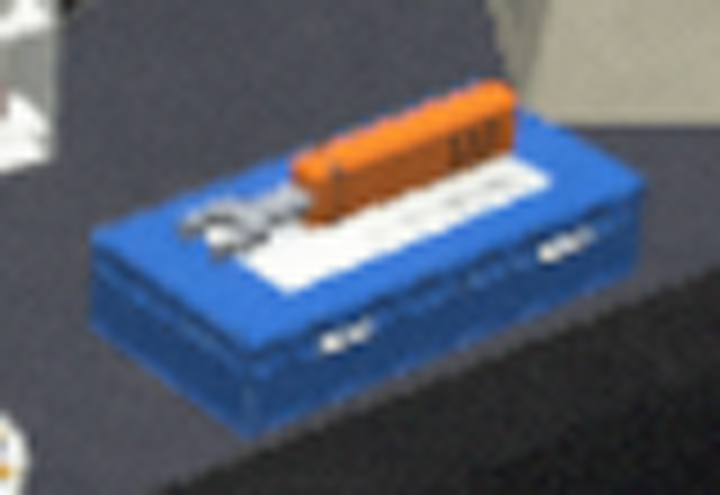

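```bash
cat > m.py <<'E'
from h import *
def blobs(p,f,roi,amin=3):
    x0,y0,x1,y1=roi
    im=p['pixels'][y0:y1,x0:x1]; k=6
    im=cv2.resize(im,None,fx=k,fy=k,interpolation=cv2.INTER_CUBIC)
    h=cv2.cvtColor(im,cv2.COLOR_RGB2HSV).astype(int)
    m=f(h[...,0],h[...,1],h[...,2]).astype(np.uint8)
    n,l,st,ce=cv2.connectedComponentsWithStats(m)
    out=[]
    for i in range(1,n):
        if st[i,4]>amin*k*k:
            ys,xs=np.where(l==i)
            pts=np.c_[xs,ys]/k+[x0,y0]+0.5/k-0.5
            out.append((st[i,4]/k/k,pts))
    return sorted(out,key=lambda o:-o[0])
red=lambda h,s,v:((h<6)|(h>172))&(s>140)&(v>70)
gold=lambda h,s,v:(h>12)&(h<28)&(s>85)&(v>110)
org=lambda h,s,v:(h>6)&(h<20)&(s>150)&(v>100)
blue=lambda h,s,v:(h>100)&(h<115)&(s>150)&(v>60)
E
python3 - <<'E'
from m import *
T=pickle.load(open('pics/t0.pkl','rb'));S=pickle.load(open('pics/s0.pkl','rb'))
rt=sorted([b[1].mean(0) for b in blobs(T,red,(165,150,375,220))],key=lambda c:c[0])
rs=sorted([b[1].mean(0) for b in blobs(S,red,(215,170,345,300))],key=lambda c:c[0])
print(rt,rs)
for b in blobs(S,red,(215,170,345,300)):print(b[0],b[1].mean(0))
for t in rt: print('top@.078',onz(T,t,.079))
for s in rs: print('sc@.078',onz(S,s,.078))
for b in blobs(T,gold,(165,150,375,220)):
    g=np.array([onz(T,q,.051)[:2] for q in b[1][::5]]); r=cv2.minAreaRect((g*1e3).astype(np.float32)); print('gold',b[0],g.mean(0),r)
for f,z in((org,.064),):
  for b in blobs(T,f,(390,175,485,245)):
    g=np.array([onz(T,q,z)[:2] for q in b[1][::3]]); r=cv2.minAreaRect((g*1e3).astype(np.float32)); print('org',b[0],g.mean(0),r)
for b in blobs(T,blue,(390,175,485,245))[:1]:
    g=np.array([onz(T,q,.039)[:2] for q in b[1][::3]]); r=cv2.minAreaRect((g*1e3).astype(np.float32)); print('box',b[0],g.mean(0),r)
E
```

```text
[array([192.13081761, 173.56603774]), array([276.64607465, 174.31563707]), array([349.49669187, 184.28024575])] [array([238.30169753, 255.11702675]), array([286.89025501, 209.93032787]), array([327.81342183, 180.3949115 ])]
18.0 [238.30169753 255.11702675]
15.25 [286.89025501 209.93032787]
12.555555555555555 [327.81342183 180.3949115 ]
top@.078 [0.61707509 0.26344077 0.079     ]
top@.078 [0.61863437 0.06103914 0.079     ]
top@.078 [ 0.59762149 -0.1133756   0.079     ]
sc@.078 [0.61560582 0.26325991 0.078     ]
sc@.078 [0.61665844 0.06092029 0.078     ]
sc@.078 [ 0.59557146 -0.1132317   0.078     ]
gold 51.55555555555555 [0.59376235 0.26816959] ((593.3780517578125, 268.7982177734375), (30.630224227905273, 25.977718353271484), 72.29561614990234)
gold 49.083333333333336 [ 0.57285863 -0.11773183] ((572.4332275390625, -117.91140747070312), (26.588220596313477, 29.752403259277344), 14.848469734191895)
gold 46.861111111111114 [0.59332233 0.06245582] ((592.8705444335938, 62.572513580322266), (26.33411407470703, 29.363811492919922), 0.9952875971794128)
org 230.94444444444446 [ 0.53183241 -0.35130403] ((532.06396484375, -350.7189636230469), (93.29405212402344, 16.549335479736328), 66.35258483886719)
box 1418.361111111111 [ 0.53469754 -0.33306541] ((536.9172973632812, -335.4881591796875), (185.10972595214844, 93.54361724853516), 66.8051528930664)
```

```bash
cat > mv.py <<'E'
import sys
from h import *
from scipy.spatial.transform import Rotation as Ro
def rel(x,y,z,yaw):
    s=robot.sense(); R0=Ro.from_euler('xyz',s['eef_rot'],degrees=True); R1=Ro.from_euler('xyz',[180,0,yaw],degrees=True)
    d=R0.inv().apply(np.array([x,y,z])-s['ee_pos'])*1e3; w=(R0.inv()*R1).as_rotvec()
    print('t',s['t'],'pos',s['ee_pos'].round(4),'rot',s['eef_rot'].round(2),'F',s['wrist_force'].round(2),'op',s['opening'].round(4)); print('shift',d.round(2),'w',w.round(4))
if __name__=='__main__': rel(*map(float,sys.argv[1:5]))
E
python3 mv.py 0.5966 -0.1133 0.26 26.63
python3 mv.py 0.5966 -0.1133 0.09 26.63
python3 - <<'E'
from h import *
T=pickle.load(open('pics/t0.pkl','rb'))
for n,u,z in(('petri',(236,246),.016),('cover',(316,240),.02),('rack',(425,139),.09),('dev',(535/800*640*1.0+0,220*.8),.1),('rightdevtl',(490,225),.1)): print(n,onz(T,u,z))
E
```

```text
petri [0.44807202 0.16192701 0.016     ]
cover [ 0.46587424 -0.0359933   0.02      ]
rack [ 0.71064869 -0.29604735  0.09      ]
dev [ 0.61764162 -0.29882753  0.1       ]
rightdevtl [ 0.50265701 -0.44732608  0.1       ]Traceback (most recent call last):
  File "mv.py", line 8, in <module>
    if __name__=='__main__': rel(*map(float,sys.argv[1:5]))
                             ~~~^^^^^^^^^^^^^^^^^^^^^^^^^^^
  File "mv.py", line 7, in rel
    print('t',s['t'],'pos',s['ee_pos'].round(4),'rot',s['eef_rot'].round(2),'F',s['wrist_force'].round(2),'op',s['opening'].round(4)); print('shift',d.round(2),'w',w.round(4))
                                                                                                               ^^^^^^^^^^^^^^^^^^
AttributeError: 'float' object has no attribute 'round'
Traceback (most recent call last):
  File "mv.py", line 8, in <module>
    if __name__=='__main__': rel(*map(float,sys.argv[1:5]))
                             ~~~^^^^^^^^^^^^^^^^^^^^^^^^^^^
  File "mv.py", line 7, in rel
    print('t',s['t'],'pos',s['ee_pos'].round(4),'rot',s['eef_rot'].round(2),'F',s['wrist_force'].round(2),'op',s['opening'].round(4)); print('shift',d.round(2),'w',w.round(4))
                                                                                                               ^^^^^^^^^^^^^^^^^^
AttributeError: 'float' object has no attribute 'round'
```

```bash
sed -i "s/s\['opening'\].round(4)/round(s['opening'],4)/" mv.py
python3 mv.py 0.5966 -0.1133 0.26 26.63
python3 mv.py 0.5966 -0.1133 0.095 26.63
```

```text
t 2.7 pos [ 0.2802 -0.5587  0.185 ] rot [-180.      0.     26.63] F [-0.4   0.09  0.49] op 0.0871
shift [ 482.49 -256.28  -74.96] w [-0.  0.  0.]
t 2.7 pos [ 0.2802 -0.5587  0.185 ] rot [-180.      0.     26.63] F [-0.4   0.09  0.49] op 0.0871
shift [ 482.5  -256.28   90.04] w [-0.  0.  0.]
```

Request:
step_arm(motion=[{"jaw": 0, "tx": 0, "ty": 0, "tz": -60}, {"jaw": 0, "tx": 55, "ty": -29, "tz": -75}, {"jaw": 0, "tx": 110, "ty": -58, "tz": -75}, {"jaw": 0, "tx": 165, "ty": -87, "tz": -75}, {"jaw": 0, "tx": 220, "ty": -117, "tz": -75}, {"jaw": 0, "tx": 275, "ty": -146, "tz": -75}, {"jaw": 0, "tx": 330, "ty": -175, "tz": -60}, {"jaw": 0, "tx": 385, "ty": -204, "tz": -30}, {"jaw": 0, "tx": 440, "ty": -234, "tz": 10}, {"jaw": 0, "tx": 482.5, "ty": -256.3, "tz": 50}])

```text
validation failed for argument at $.mo...
```

```bash
python3 mv.py 0.5966 -0.1133 0.085 26.63
```

```text
t 2.7 pos [ 0.2802 -0.5587  0.185 ] rot [-180.      0.     26.63] F [-0.4   0.09  0.49] op 0.0871
shift [ 482.5  -256.28  100.04] w [-0.  0.  0.]
```

Request:
step_arm(motion=[{"jaw": 0, "tx": 0, "ty": 0, "tz": -60, "wx": 0, "wy": 0, "wz": 0}, {"jaw": 0, "tx": 55, "ty": -29, "tz": -75, "wx": 0, "wy": 0, "wz": 0}, {"jaw": 0, "tx": 110, "ty": -58, "tz": -75, "wx": 0, "wy": 0, "wz": 0}, {"jaw": 0, "tx": 165, "ty": -87, "tz": -75, "wx": 0, "wy": 0, "wz": 0}, {"jaw": 0, "tx": 220, "ty": -117, "tz": -75, "wx": 0, "wy": 0, "wz": 0}, {"jaw": 0, "tx": 275, "ty": -146, "tz": -75, "wx": 0, "wy": 0, "wz": 0}, {"jaw": 0, "tx": 330, "ty": -175, "tz": -60, "wx": 0, "wy": 0, "wz": 0}, {"jaw": 0, "tx": 385, "ty": -204, "tz": -30, "wx": 0, "wy": 0, "wz": 0}, {"jaw": 0, "tx": 440, "ty": -234, "tz": 10, "wx": 0, "wy": 0, "wz": 0}, {"jaw": 0, "tx": 482.5, "ty": -256.3, "tz": 50, "wx": 0, "wy": 0, "wz": 0}])

```text
t: 3.95
ee_pos: [0.5891, -0.1248, 0.1472]
eef_rot: [179.9, -0.1, 26.7]
wrist_force: [0.4, 0.2, 0.4]
opening: 0.0017
```

```bash
python3 mv.py 0.5966 -0.1133 0.085 26.63
```

```text
t 3.95 pos [ 0.5891 -0.1248  0.1472] rot [ 1.7989e+02 -1.0000e-01  2.6660e+01] F [0.4  0.17 0.36] op 0.0017
shift [11.79 -7.02 62.23] w [ 0.002  -0.0017  0.0006]
```

Request:
step_arm(motion=[{"jaw": 0, "tx": 0, "ty": 0, "tz": 25, "wx": 0, "wy": 0, "wz": 0}, {"jaw": 0, "tx": 0, "ty": 0, "tz": 45, "wx": 0, "wy": 0, "wz": 0}, {"jaw": 0, "tx": 0, "ty": 0, "tz": 49, "wx": 0, "wy": 0, "wz": 0}, {"jaw": 0, "tx": 0, "ty": 0, "tz": 49, "wx": 0, "wy": 0, "wz": 0}, {"jaw": 0, "tx": 0, "ty": 0, "tz": 49, "wx": 0, "wy": 0, "wz": 0}])

```text
t: 4.58
ee_pos: [0.5881, -0.1268, 0.0996]
eef_rot: [179.9, -0.1, 26.6]
wrist_force: [0.3, -0.4, -0.6]
opening: 0.0006
```

```bash
python3 mv.py 0.5966 -0.1133 0.080 26.63
python3 - <<'E'
from h import *
snap('top','t1');snap('scene','s1')
i=cv2.imread('pics/t1.png')[140:220,310:400];j=cv2.imread('pics/s1.png')[160:210,295:360]
a=cv2.resize(i,(720,640)[:2],interpolation=cv2.INTER_CUBIC)[:600]
cv2.imwrite('pics/t1c.png',cv2.resize(i,(400,356),interpolation=cv2.INTER_CUBIC))
cv2.imwrite('pics/s1c.png',cv2.resize(j,None,fx=8,fy=8,interpolation=cv2.INTER_CUBIC))
E
```

```text
t 4.575 pos [ 0.5881 -0.1268  0.0996] rot [ 1.799e+02 -9.000e-02  2.660e+01] F [ 0.31 -0.41 -0.59] op 0.0006
shift [13.57 -8.32 19.57] w [ 0.0017 -0.0015 -0.0004]
```

View pics/s1c.png

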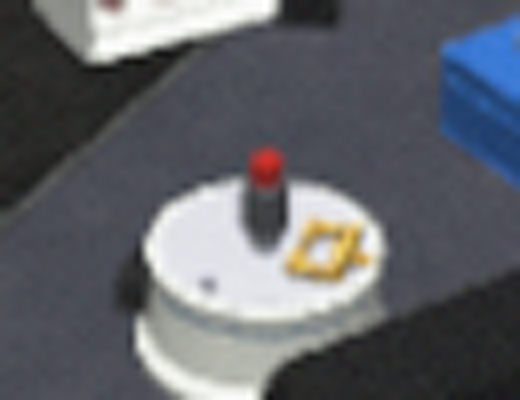

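```bash
python3 mv.py 0.5966 -0.1133 0.080 26.63
python3 - <<'E'
from h import *
s=snap('scene','s2')
t=snap('top','t2')
print(proj(s,[.588,-.127,.0996]),proj(t,[.588,-.127,.0996]))
E
```

```text
t 4.675 pos [ 0.588  -0.1267  0.0995] rot [ 1.7991e+02 -8.0000e-02  2.6600e+01] F [ 0.04 -0.79  0.08] op 0.0007
shift [13.66 -8.21 19.52] w [ 0.0016 -0.0014 -0.0004]
[332.74985382 172.37471951] [356.01581222 187.0619511 ]
```

View pics/s2.png

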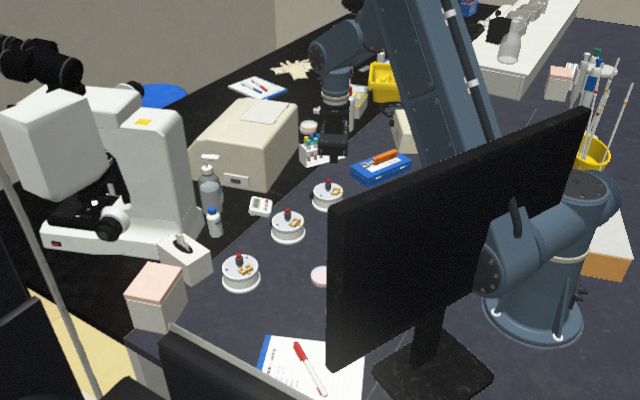

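View pics/t2.png

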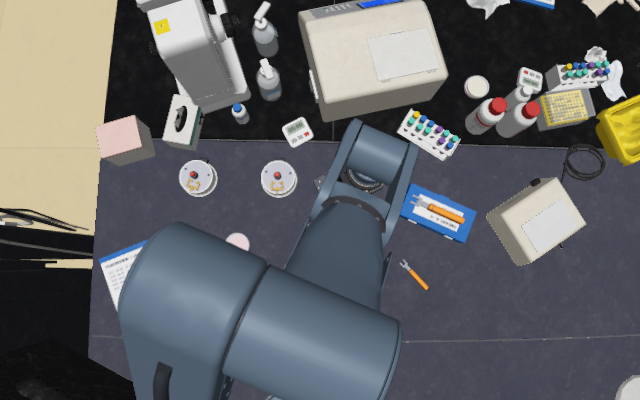

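Run:
```python
from h import *
j=cv2.imread('pics/s2.png')[85:205,290:370]
cv2.imwrite('pics/s2c.png',cv2.resize(j,None,fx=5,fy=5,interpolation=cv2.INTER_CUBIC))
p=pickle.load(open('pics/s2.pkl','rb'))
for z in(.0996,.12,.14,.17): print(z,proj(p,[.588,-.127,z]))
```

```text
0.0996 [332.74985382 172.37471951]
0.12 [332.89649136 166.14914453]
0.14 [333.04262864 159.94426183]
0.17 [333.26637091 150.44326932]
```

View pics/s2c.png

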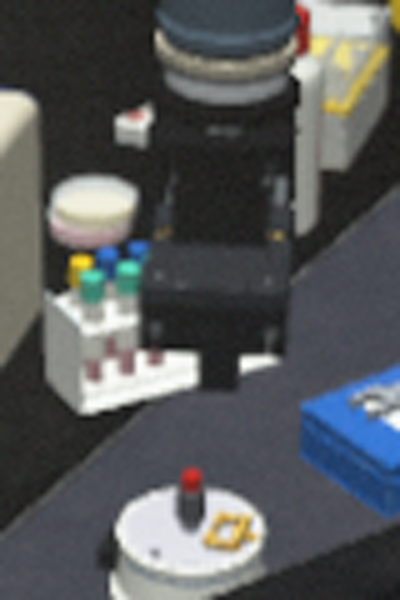

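Run:
```python
from h import *
p=pickle.load(open('pics/s2.pkl','rb'));q=pickle.load(open('pics/s0.pkl','rb'))
d=cv2.absdiff(p['pixels'],q['pixels'])[85:205,290:370]
d=np.clip(d.astype(int)*4,0,255).astype(np.uint8)
cv2.imwrite('pics/s2d.png',cv2.resize(d,None,fx=5,fy=5,interpolation=cv2.INTER_NEAREST))
```

```text
(no output)
```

View pics/s2d.png

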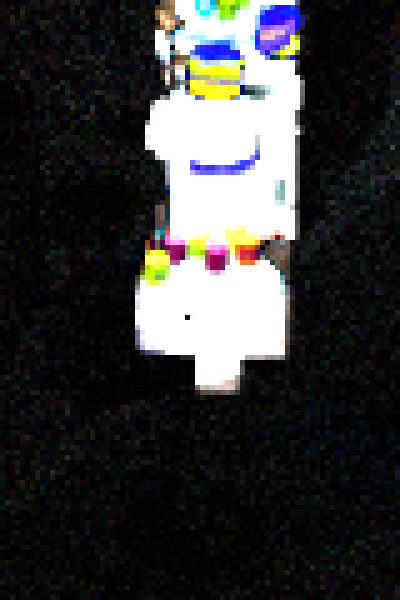

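Run:
```python
from h import *
p=pickle.load(open('pics/s2.pkl','rb'))
for z in(.0996,.11,.12,.13):
  print(onz(p,(333.5,163),z))
print(robot.sense()['q'], p['R'],p['camera_matrix'],p['distortion'])
# known flange? check proj of gripper body points
for k in (.0,.07,.17,.2): print(k,proj(p,[.588,-.127,.0996+k]))
```

```text
[ 0.61079695 -0.17145387  0.0996    ]
[ 0.60262336 -0.15659861  0.11      ]
[ 0.59476414 -0.1423147   0.12      ]
[ 0.58690492 -0.1280308   0.13      ]
[-2.27900641e+01  3.45052045e+01  9.01550767e+01  1.06361257e-03
  5.52585921e+01  4.05929768e+01] [[-0.85982069 -0.51055602  0.00639736]
 [-0.30060843  0.4960436  -0.81460133]
 [ 0.41272624 -0.70233418 -0.57998599]] [[513.98769325   0.         320.8028309 ]
 [  0.         513.98769325 198.08061969]
 [  0.           0.           1.        ]] [-0.00388688  0.          0.          0.          0.        ]
0.0 [332.74985382 172.37471951]
0.07 [333.26335115 150.57150918]
0.17 [334.05072922 117.12615571]
0.2 [334.30035597 106.51947676]
```

Request:
step_arm(motion=[{"jaw": 1, "tx": 0, "ty": 0, "tz": 0, "wx": 0, "wy": 0, "wz": 0}, {"jaw": 1, "tx": 0, "ty": 0, "tz": 0, "wx": 0, "wy": 0, "wz": 0}, {"jaw": 1, "tx": 0, "ty": 0, "tz": 0, "wx": 0, "wy": 0, "wz": 0}, {"jaw": 1, "tx": 0, "ty": 0, "tz": 0, "wx": 0, "wy": 0, "wz": 0}, {"jaw": 1, "tx": 0, "ty": 0, "tz": 0, "wx": 0, "wy": 0, "wz": 0}])

```text
t: 5.4
ee_pos: [0.5874, -0.1262, 0.0983]
eef_rot: [-180.0, 0.0, 26.6]
wrist_force: [0.8, 0.8, -0.8]
opening: 0.0423
```

Run:
```python
from h import *
snap('scene','s3')
j=cv2.imread('pics/s3.png')[85:205,270:390]
cv2.imwrite('pics/s3c.png',cv2.resize(j,None,fx=5,fy=5,interpolation=cv2.INTER_CUBIC))
p=pickle.load(open('pics/t2.pkl','rb'))
for k in (.0,.07,.17,.2,.3): print(k,proj(p,[.588,-.127,.0996+k]))
print(robot.sense()['ee_pos'])
```

```text
0.0 [356.01581222 187.0619511 ]
0.07 [359.18632765 182.26272188]
0.17 [364.56008882 174.12561014]
0.2 [366.40965332 171.3241219 ]
0.3 [373.59734412 160.43309456]
[ 0.58737059 -0.12620136  0.09837698]
```

View pics/s3c.png

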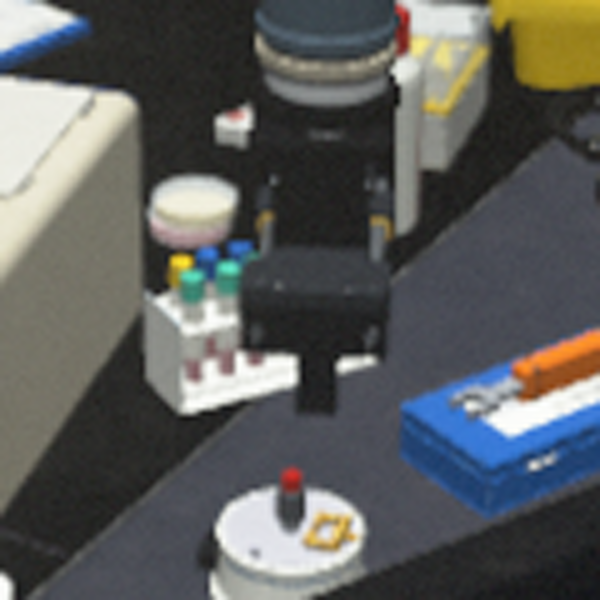

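Run:
```python
from h import *
p=pickle.load(open('pics/s3.pkl','rb'))
c=np.array([.5874,-.1262,.0984]);ty=np.array([.448,-.894,0]);tx=np.array([.894,.448,0])
for a,b in((.0375,.095),(.095,.0375)):
  print([ (proj(p,c+sx*a*tx+sy*b*ty+[0,0,.07])-[270,85])*5 for sx in(-1,1) for sy in (-1,1)])
print('finger', [(proj(p,c+sx*.0095*tx-o*ty)-[270,85])*5 for sx in(-1,1) for o in(.021,.036)])
```

```text
[array([380.25737506, 427.47741877]), array([390.67135723, 249.59428415]), array([233.86621712, 421.0940392 ]), array([259.62493009, 244.37213711])]
[array([492.6218385 , 373.99764281]), array([492.04206558, 303.61188335]), array([134.4562027 , 358.81936618]), array([149.18153119, 289.5890988 ])]
finger [array([329.170795  , 460.94356693]), array([327.86645739, 475.92342585]), array([294.72085896, 459.41539562]), array([293.11820969, 474.37099889])]
```

Run:
```python
from h import *
p=pickle.load(open('pics/t0.pkl','rb'))
c=np.array([.2802,-.5587,.185]);y=np.radians(26.63);tx=np.array([np.cos(y),np.sin(y),0]);ty=np.array([np.sin(y),-np.cos(y),0])
im=p['pixels'][270:400,500:640,::-1].copy();k=4
im=cv2.resize(im,None,fx=k,fy=k,interpolation=cv2.INTER_CUBIC)
def d(X,col):
    u=(proj(p,X)-[500,270]+.5)*k; cv2.circle(im,(int(u[0]),int(u[1])),4,col,-1); print(u/k+[500,270])
for s in(-1,1): d(c+s*ty*.0435,(0,0,255)); d(c+s*ty*.0585,(0,255,0))
d(c+np.array([0,0,.07])+ty*.095,(255,0,255));d(c+np.array([0,0,.07])-ty*.095,(255,0,255))
cv2.imwrite('pics/t0g.png',im)
```

```text
[539.9061592  334.52412204]
[534.15428728 337.82744131]
[572.50530728 315.54004848]
[577.98926884 312.30085923]
[610.77078057 307.56377292]
[535.49380699 352.34673118]
```

View pics/t0g.png

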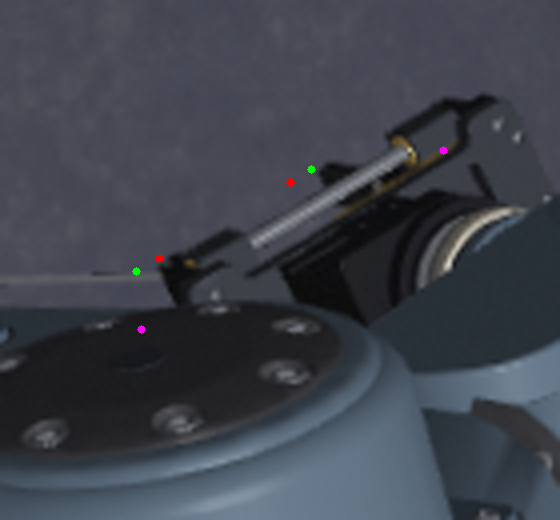

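```bash
python3 mv.py 0.5966 -0.1133 0.0984 26.63
```

```text
t 5.45 pos [ 0.5874 -0.1262  0.0984] rot [-180.      0.     26.63] F [-0.18 -0.2   0.94] op 0.0461
shift [14.03 -7.4  -0.02] w [-0.0001  0.      0.    ]
```

Request:
step_arm(motion=[{"jaw": 0, "tx": 14, "ty": -7.4, "tz": 0, "wx": 0, "wy": 0, "wz": 0}, {"jaw": 0, "tx": 14, "ty": -7.4, "tz": 0, "wx": 0, "wy": 0, "wz": 0}, {"jaw": 0, "tx": 14, "ty": -7.4, "tz": 0, "wx": 0, "wy": 0, "wz": 0}, {"jaw": 0, "tx": 14, "ty": -7.4, "tz": 0, "wx": 0, "wy": 0, "wz": 0}])

```text
t: 5.95
ee_pos: [0.5965, -0.1133, 0.0983]
eef_rot: [-180.0, 0.0, 26.6]
wrist_force: [0.7, 0.7, 0.2]
opening: 0.0222
```

```bash
python3 mv.py 0.5966 -0.1133 0.084 26.63;  python3 - <<'E'
from h import *
snap('scene','s4')
j=cv2.imread('pics/s4.png')[125:205,280:380]
cv2.imwrite('pics/s4c.png',cv2.resize(j,None,fx=6,fy=6,interpolation=cv2.INTER_CUBIC))
E
```

```text
t 5.95 pos [ 0.5965 -0.1133  0.0983] rot [-1.7999e+02  1.0000e-02  2.6640e+01] F [0.74 0.75 0.22] op 0.0222
shift [ 0.13  0.05 14.35] w [-0.0001  0.0002  0.0001]
```

View pics/s4c.png

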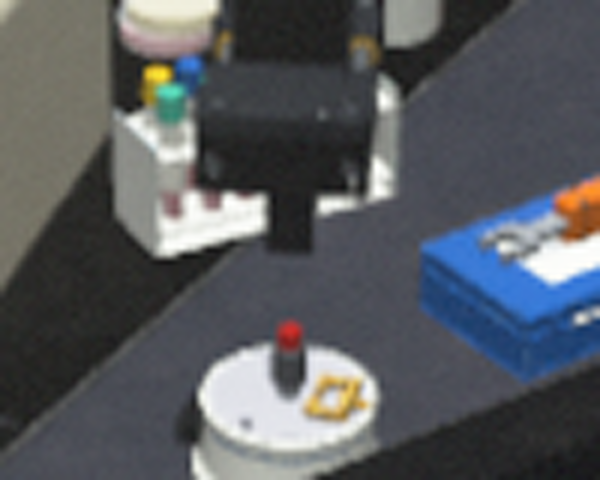

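Request:
step_arm(motion=[{"jaw": 0, "tx": 0, "ty": 0, "tz": 6, "wx": 0, "wy": 0, "wz": 0}, {"jaw": 0, "tx": 0, "ty": 0, "tz": 10, "wx": 0, "wy": 0, "wz": 0}, {"jaw": 0, "tx": 0, "ty": 0, "tz": 13, "wx": 0, "wy": 0, "wz": 0}, {"jaw": 0, "tx": 0, "ty": 0, "tz": 15, "wx": 0, "wy": 0, "wz": 0}, {"jaw": 0, "tx": 0, "ty": 0, "tz": 17, "wx": 0, "wy": 0, "wz": 0}, {"jaw": 0, "tx": 0, "ty": 0, "tz": 18, "wx": 0, "wy": 0, "wz": 0}, {"jaw": 0, "tx": 0, "ty": 0, "tz": 18, "wx": 0, "wy": 0, "wz": 0}])

```text
t: 6.88
ee_pos: [0.5966, -0.1133, 0.0804]
eef_rot: [-180.0, 0.0, 26.6]
wrist_force: [-0.2, -0.1, 0.0]
opening: 0.0005
```

```bash
python3 mv.py 0.5966 -0.1133 0.084 26.63;  python3 - <<'E'
from h import *
snap('scene','s5')
j=cv2.imread('pics/s5.png')[125:205,280:380]
cv2.imwrite('pics/s5c.png',cv2.resize(j,None,fx=6,fy=6,interpolation=cv2.INTER_CUBIC))
E
```

```text
t 6.875 pos [ 0.5966 -0.1133  0.0804] rot [-180.      0.     26.63] F [-0.24 -0.15  0.02] op 0.0005
shift [ 0.04  0.01 -3.62] w [-0.      0.      0.0001]
```

View pics/s5c.png

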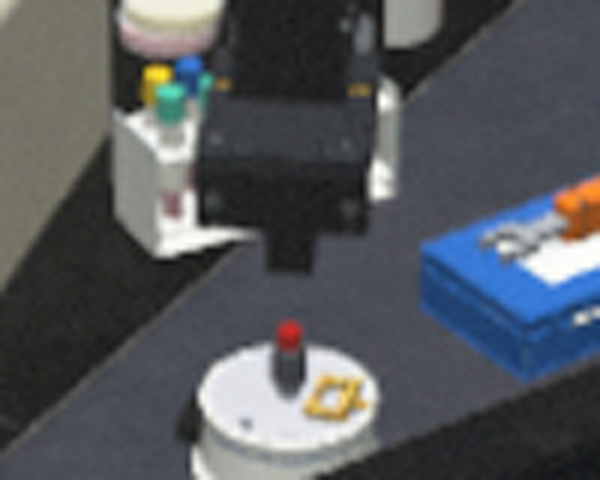

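Request:
step_arm(motion=[{"jaw": 0, "tx": 0, "ty": 0, "tz": 6, "wx": 0, "wy": 0, "wz": 0}, {"jaw": 0, "tx": 0, "ty": 0, "tz": 11, "wx": 0, "wy": 0, "wz": 0}, {"jaw": 0, "tx": 0, "ty": 0, "tz": 14, "wx": 0, "wy": 0, "wz": 0}, {"jaw": 0, "tx": 0, "ty": 0, "tz": 16, "wx": 0, "wy": 0, "wz": 0}, {"jaw": 0, "tx": 0, "ty": 0, "tz": 18, "wx": 0, "wy": 0, "wz": 0}, {"jaw": 0, "tx": 0, "ty": 0, "tz": 20, "wx": 0, "wy": 0, "wz": 0}, {"jaw": 0, "tx": 0, "ty": 0, "tz": 20, "wx": 0, "wy": 0, "wz": 0}])

```text
t: 7.8
ee_pos: [0.5965, -0.1133, 0.0603]
eef_rot: [-180.0, 0.0, 26.6]
wrist_force: [0.6, 0.6, 0.1]
opening: 0.0003
```

```bash
python3 mv.py 0.5966 -0.1133 0.084 26.63;  python3 - <<'E'
from h import *
snap('scene','s6')
j=cv2.imread('pics/s6.png')[125:205,280:380]
cv2.imwrite('pics/s6c.png',cv2.resize(j,None,fx=6,fy=6,interpolation=cv2.INTER_CUBIC))
E
```

```text
t 7.8 pos [ 0.5965 -0.1133  0.0603] rot [-1.7999e+02  1.0000e-02  2.6630e+01] F [0.59 0.62 0.13] op 0.0003
shift [  0.1    0.05 -23.72] w [-0.0002  0.0002  0.    ]
```

View pics/s6c.png

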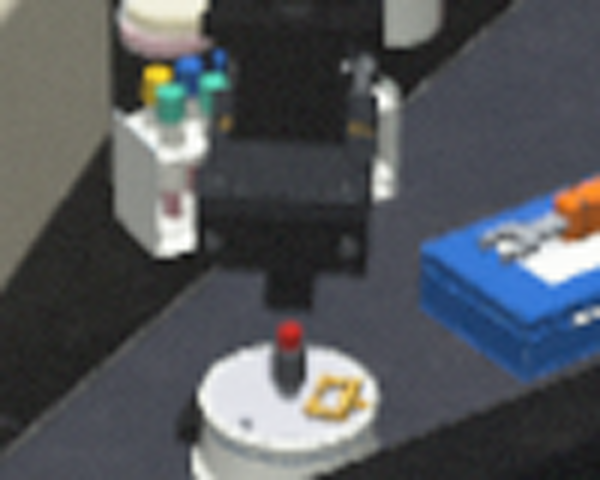

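Request:
step_arm(motion=[{"jaw": 0, "tx": 0, "ty": 0, "tz": 1.5, "wx": 0, "wy": 0, "wz": 0}, {"jaw": 0, "tx": 0, "ty": 0, "tz": 3, "wx": 0, "wy": 0, "wz": 0}, {"jaw": 0, "tx": 0, "ty": 0, "tz": 4, "wx": 0, "wy": 0, "wz": 0}, {"jaw": 0, "tx": 0, "ty": 0, "tz": 4, "wx": 0, "wy": 0, "wz": 0}])

```text
t: 8.35
ee_pos: [0.5965, -0.1133, 0.0563]
eef_rot: [-180.0, 0.0, 26.6]
wrist_force: [-0.2, 0.3, -0.2]
opening: 0.0005
```

Request:
step_arm(motion=[{"jaw": 0, "tx": 0, "ty": 0, "tz": 0.7, "wx": 0, "wy": 0, "wz": 0}, {"jaw": 0, "tx": 0, "ty": 0, "tz": 1.5, "wx": 0, "wy": 0, "wz": 0}, {"jaw": 0, "tx": 0, "ty": 0, "tz": 1.5, "wx": 0, "wy": 0, "wz": 0}])

```text
t: 8.72
ee_pos: [0.5965, -0.1133, 0.0548]
eef_rot: [-180.0, 0.0, 26.6]
wrist_force: [-0.6, 0.9, -0.5]
opening: 0.0003
```

Request:
step_arm(motion=[{"jaw": 0, "tx": 0, "ty": 0, "tz": 0.7, "wx": 0, "wy": 0, "wz": 0}, {"jaw": 0, "tx": 0, "ty": 0, "tz": 1.5, "wx": 0, "wy": 0, "wz": 0}, {"jaw": 0, "tx": 0, "ty": 0, "tz": 1.5, "wx": 0, "wy": 0, "wz": 0}])

```text
t: 9.1
ee_pos: [0.5965, -0.1133, 0.0533]
eef_rot: [-180.0, 0.0, 26.6]
wrist_force: [-0.8, 0.2, 0.3]
opening: 0.0005
```

Request:
step_arm(motion=[{"jaw": 0, "tx": 0, "ty": 0, "tz": 0.7, "wx": 0, "wy": 0, "wz": 0}, {"jaw": 0, "tx": 0, "ty": 0, "tz": 1.5, "wx": 0, "wy": 0, "wz": 0}, {"jaw": 0, "tx": 0, "ty": 0, "tz": 1.5, "wx": 0, "wy": 0, "wz": 0}])

```text
t: 9.48
ee_pos: [0.5965, -0.1133, 0.0518]
eef_rot: [-180.0, 0.0, 26.6]
wrist_force: [0.5, 0.1, -0.3]
opening: 0.0002
```

Run:
```python
from h import *
snap('scene','s7');print(robot.sense()['wrist_force'])
j=cv2.imread('pics/s7.png')[150:205,295:360]
cv2.imwrite('pics/s7c.png',cv2.resize(j,None,fx=9,fy=9,interpolation=cv2.INTER_CUBIC))
```

```text
[-0.27522848  0.23728302 -0.89194882]
```

View pics/s7c.png

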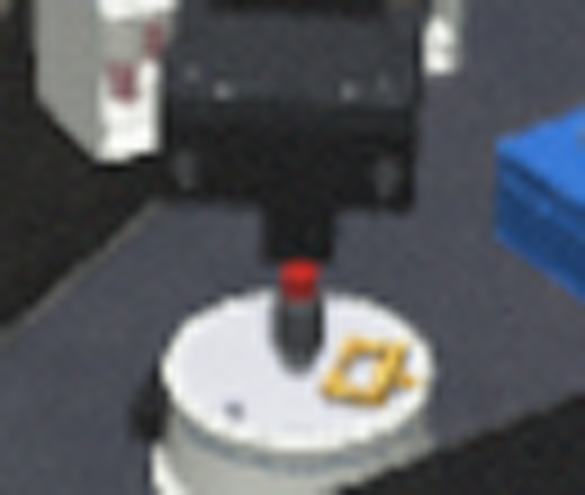

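Request:
step_arm(motion=[{"jaw": 0, "tx": 0, "ty": 0, "tz": 0.7, "wx": 0, "wy": 0, "wz": 0}, {"jaw": 0, "tx": 0, "ty": 0, "tz": 1.5, "wx": 0, "wy": 0, "wz": 0}, {"jaw": 0, "tx": 0, "ty": 0, "tz": 1.5, "wx": 0, "wy": 0, "wz": 0}])

```text
t: 9.9
ee_pos: [0.5965, -0.1133, 0.0503]
eef_rot: [-180.0, 0.0, 26.6]
wrist_force: [-0.3, -0.4, 0.2]
opening: 0.0003
```

Request:
step_arm(motion=[{"jaw": 0, "tx": 0, "ty": 0, "tz": 0.7, "wx": 0, "wy": 0, "wz": 0}, {"jaw": 0, "tx": 0, "ty": 0, "tz": 1.5, "wx": 0, "wy": 0, "wz": 0}, {"jaw": 0, "tx": 0, "ty": 0, "tz": 1.5, "wx": 0, "wy": 0, "wz": 0}])

```text
t: 10.28
ee_pos: [0.5965, -0.1133, 0.0488]
eef_rot: [-180.0, 0.0, 26.6]
wrist_force: [-0.4, -0.3, 0.3]
opening: 0.0005
```

Request:
step_arm(motion=[{"jaw": 0, "tx": 0, "ty": 0, "tz": 0.7, "wx": 0, "wy": 0, "wz": 0}, {"jaw": 0, "tx": 0, "ty": 0, "tz": 1.5, "wx": 0, "wy": 0, "wz": 0}, {"jaw": 0, "tx": 0, "ty": 0, "tz": 1.5, "wx": 0, "wy": 0, "wz": 0}])

```text
t: 10.65
ee_pos: [0.5965, -0.1133, 0.0473]
eef_rot: [-180.0, 0.0, 26.6]
wrist_force: [0.9, -0.2, -0.2]
opening: 0.0004
```

Run:
```python
from h import *
snap('scene','s8');print(robot.sense())
j=cv2.imread('pics/s8.png')[150:205,295:360]
cv2.imwrite('pics/s8c.png',cv2.resize(j,None,fx=9,fy=9,interpolation=cv2.INTER_CUBIC))
```

```text
{'t': 10.7, 'q': array([-2.12900290e+01,  3.91562997e+01,  9.10116455e+01, -4.06960858e-04,
        4.98391676e+01,  4.20789709e+01]), 'joint_vel': array([-0.01432128,  0.02647757, -0.07440216,  0.06702224,  0.01853595,
        0.03596274]), 'joint_torque': array([-1.26743555e-03, -4.55411875e+01, -1.25653490e+01,  6.18401938e-02,
       -2.25245330e-02, -5.58485874e-05]), 'ee_pos': array([ 0.59652732, -0.1133286 ,  0.04734001]), 'eef_rot': array([-1.79994929e+02,  4.99748677e-03,  2.66312629e+01]), 'wrist_force': array([-0.62700607, -0.07360428,  1.18029543]), 'ft_torque': array([-0.01611153, -0.02054961, -0.00160088]), 'opening': 0.0005996079295908353}
```

View pics/s8c.png

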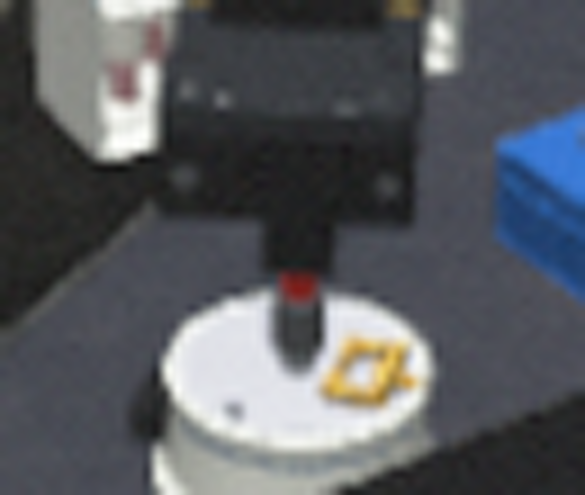

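Request:
step_arm(motion=[{"jaw": 0, "tx": 0, "ty": 0, "tz": 1, "wx": 0, "wy": 0, "wz": 0}, {"jaw": 0, "tx": 0, "ty": 0, "tz": 2, "wx": 0, "wy": 0, "wz": 0}, {"jaw": 0, "tx": 0, "ty": 0, "tz": 2, "wx": 0, "wy": 0, "wz": 0}])

```text
t: 11.08
ee_pos: [0.5965, -0.1133, 0.0453]
eef_rot: [-180.0, 0.0, 26.6]
wrist_force: [0.3, 0.7, -0.1]
opening: 0.0004
```

Request:
step_arm(motion=[{"jaw": 0, "tx": 0, "ty": 0, "tz": 0.7, "wx": 0, "wy": 0, "wz": 0}, {"jaw": 0, "tx": 0, "ty": 0, "tz": 1.5, "wx": 0, "wy": 0, "wz": 0}, {"jaw": 0, "tx": 0, "ty": 0, "tz": 1.5, "wx": 0, "wy": 0, "wz": 0}])

```text
t: 11.45
ee_pos: [0.5966, -0.1134, 0.044]
eef_rot: [180.0, -0.0, 26.6]
wrist_force: [-0.5, -0.0, 0.5]
opening: 0.001
```

Request:
step_arm(motion=[{"jaw": 0, "tx": 0, "ty": 0, "tz": 0.7, "wx": 0, "wy": 0, "wz": 0}, {"jaw": 0, "tx": 0, "ty": 0, "tz": 1.5, "wx": 0, "wy": 0, "wz": 0}, {"jaw": 0, "tx": 0, "ty": 0, "tz": 1.5, "wx": 0, "wy": 0, "wz": 0}])

```text
t: 11.82
ee_pos: [0.5966, -0.1134, 0.0425]
eef_rot: [180.0, -0.0, 26.6]
wrist_force: [-0.0, 0.2, 1.9]
opening: 0.0003
```

Request:
step_arm(motion=[{"jaw": 0, "tx": 0, "ty": 0, "tz": 0.7, "wx": 0, "wy": 0, "wz": 0}, {"jaw": 0, "tx": 0, "ty": 0, "tz": 1.5, "wx": 0, "wy": 0, "wz": 0}, {"jaw": 0, "tx": 0, "ty": 0, "tz": 1.5, "wx": 0, "wy": 0, "wz": 0}])

```text
t: 12.2
ee_pos: [0.5967, -0.1133, 0.041]
eef_rot: [180.0, -0.0, 26.6]
wrist_force: [-0.6, -0.4, 2.6]
opening: 0.0007
```

Request:
step_arm(motion=[{"jaw": 0, "tx": 0, "ty": 0, "tz": 0.7, "wx": 0, "wy": 0, "wz": 0}, {"jaw": 0, "tx": 0, "ty": 0, "tz": 1.5, "wx": 0, "wy": 0, "wz": 0}, {"jaw": 0, "tx": 0, "ty": 0, "tz": 1.5, "wx": 0, "wy": 0, "wz": 0}])

```text
t: 12.58
ee_pos: [0.5967, -0.1134, 0.0395]
eef_rot: [180.0, -0.0, 26.6]
wrist_force: [-0.8, 0.6, 4.8]
opening: 0.0003
```

Run:
```python
from h import *
snap('scene','s9');print(robot.sense()['wrist_force'])
j=cv2.imread('pics/s9.png')[150:205,295:360]
cv2.imwrite('pics/s9c.png',cv2.resize(j,None,fx=9,fy=9,interpolation=cv2.INTER_CUBIC))
```

```text
[-0.92167734  1.07117168  4.17959108]
```

View pics/s9c.png

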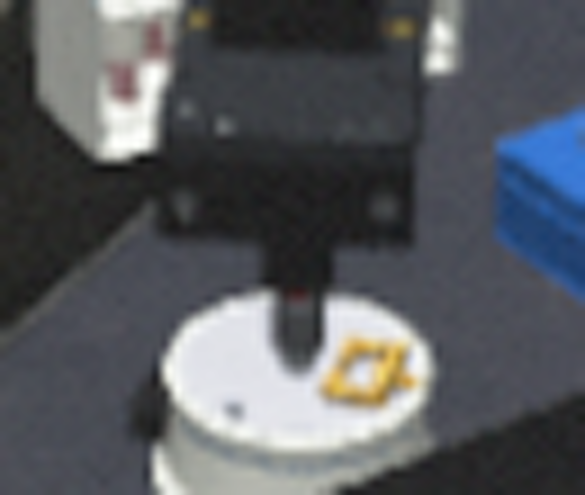

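```bash
python3 mv.py 0.6177 0.0610 0.070 26.63; python3 mv.py 0.6177 0.0610 0.047 26.63
```

```text
t 12.625 pos [ 0.5966 -0.1134  0.0395] rot [ 1.800e+02 -1.000e-02  2.663e+01] F [-0.92  1.07  4.18] op 0.0004
shift [  96.98 -146.41  -30.48] w [ 0.0001 -0.0001 -0.    ]
t 12.625 pos [ 0.5966 -0.1134  0.0395] rot [ 1.800e+02 -1.000e-02  2.663e+01] F [-0.92  1.07  4.18] op 0.0004
shift [  96.97 -146.42   -7.48] w [ 0.0001 -0.0001 -0.    ]
```

Request:
step_arm(motion=[{"jaw": 0, "tx": 0, "ty": 0, "tz": -30, "wx": 0, "wy": 0, "wz": 0}, {"jaw": 0, "tx": 28, "ty": -42, "tz": -32, "wx": 0, "wy": 0, "wz": 0}, {"jaw": 0, "tx": 60, "ty": -91, "tz": -32, "wx": 0, "wy": 0, "wz": 0}, {"jaw": 0, "tx": 90, "ty": -136, "tz": -32, "wx": 0, "wy": 0, "wz": 0}, {"jaw": 0, "tx": 97, "ty": -146.4, "tz": -32, "wx": 0, "wy": 0, "wz": 0}, {"jaw": 0, "tx": 97, "ty": -146.4, "tz": -30, "wx": 0, "wy": 0, "wz": 0}, {"jaw": 0, "tx": 97, "ty": -146.4, "tz": -18, "wx": 0, "wy": 0, "wz": 0}, {"jaw": 0, "tx": 97, "ty": -146.4, "tz": -10, "wx": 0, "wy": 0, "wz": 0}, {"jaw": 0, "tx": 97, "ty": -146.4, "tz": -7.5, "wx": 0, "wy": 0, "wz": 0}, {"jaw": 0, "tx": 97, "ty": -146.4, "tz": -7.5, "wx": 0, "wy": 0, "wz": 0}])

```text
t: 13.88
ee_pos: [0.6175, 0.0603, 0.0465]
eef_rot: [-180.0, 0.0, 26.6]
wrist_force: [0.0, 0.4, 0.1]
opening: 0.0002
```

Request:
step_arm(motion=[{"jaw": 0, "tx": 0, "ty": 0, "tz": 1, "wx": 0, "wy": 0, "wz": 0}, {"jaw": 0, "tx": 0, "ty": 0, "tz": 2, "wx": 0, "wy": 0, "wz": 0}, {"jaw": 0, "tx": 0, "ty": 0, "tz": 3, "wx": 0, "wy": 0, "wz": 0}, {"jaw": 0, "tx": 0, "ty": 0, "tz": 3, "wx": 0, "wy": 0, "wz": 0}])

```text
t: 14.38
ee_pos: [0.6178, 0.0611, 0.044]
eef_rot: [180.0, -0.0, 26.6]
wrist_force: [0.9, 0.1, -0.3]
opening: 0.0006
```

Request:
step_arm(motion=[{"jaw": 0, "tx": 0, "ty": 0, "tz": 0.7, "wx": 0, "wy": 0, "wz": 0}, {"jaw": 0, "tx": 0, "ty": 0, "tz": 1.5, "wx": 0, "wy": 0, "wz": 0}, {"jaw": 0, "tx": 0, "ty": 0, "tz": 1.5, "wx": 0, "wy": 0, "wz": 0}])

```text
t: 14.75
ee_pos: [0.6178, 0.0611, 0.0425]
eef_rot: [180.0, -0.0, 26.6]
wrist_force: [-1.0, -0.1, 2.7]
opening: 0.0006
```

Request:
step_arm(motion=[{"jaw": 0, "tx": 0, "ty": 0, "tz": 0.7, "wx": 0, "wy": 0, "wz": 0}, {"jaw": 0, "tx": 0, "ty": 0, "tz": 1.5, "wx": 0, "wy": 0, "wz": 0}, {"jaw": 0, "tx": 0, "ty": 0, "tz": 1.5, "wx": 0, "wy": 0, "wz": 0}])

```text
t: 15.12
ee_pos: [0.6178, 0.0611, 0.041]
eef_rot: [180.0, -0.0, 26.6]
wrist_force: [0.6, 0.4, 2.8]
opening: 0.0002
```

```bash
python3 mv.py 0.6165 0.2634 0.070 26.63; python3 mv.py 0.6165 0.2634 0.047 26.63
```

```text
t 15.125 pos [0.6178 0.0611 0.041 ] rot [ 1.7999e+02 -2.0000e-02  2.6630e+01] F [0.63 0.38 2.82] op 0.0002
shift [  89.52 -181.47  -28.97] w [ 0.0001 -0.0003 -0.    ]
t 15.125 pos [0.6178 0.0611 0.041 ] rot [ 1.7999e+02 -2.0000e-02  2.6630e+01] F [0.63 0.38 2.82] op 0.0002
shift [  89.52 -181.48   -5.97] w [ 0.0001 -0.0003 -0.    ]
```

Request:
step_arm(motion=[{"jaw": 0, "tx": 0, "ty": 0, "tz": -28, "wx": 0, "wy": 0, "wz": 0}, {"jaw": 0, "tx": 22, "ty": -45, "tz": -30, "wx": 0, "wy": 0, "wz": 0}, {"jaw": 0, "tx": 48, "ty": -97, "tz": -30, "wx": 0, "wy": 0, "wz": 0}, {"jaw": 0, "tx": 74, "ty": -150, "tz": -30, "wx": 0, "wy": 0, "wz": 0}, {"jaw": 0, "tx": 89.5, "ty": -181.5, "tz": -30, "wx": 0, "wy": 0, "wz": 0}, {"jaw": 0, "tx": 89.5, "ty": -181.5, "tz": -28, "wx": 0, "wy": 0, "wz": 0}, {"jaw": 0, "tx": 89.5, "ty": -181.5, "tz": -16, "wx": 0, "wy": 0, "wz": 0}, {"jaw": 0, "tx": 89.5, "ty": -181.5, "tz": -8, "wx": 0, "wy": 0, "wz": 0}, {"jaw": 0, "tx": 89.5, "ty": -181.5, "tz": -6, "wx": 0, "wy": 0, "wz": 0}, {"jaw": 0, "tx": 89.5, "ty": -181.5, "tz": -6, "wx": 0, "wy": 0, "wz": 0}])

```text
t: 16.38
ee_pos: [0.6164, 0.2625, 0.0465]
eef_rot: [-180.0, 0.0, 26.6]
wrist_force: [0.0, 0.4, -0.2]
opening: 0.0008
```

Request:
step_arm(motion=[{"jaw": 0, "tx": 0, "ty": 0, "tz": 1, "wx": 0, "wy": 0, "wz": 0}, {"jaw": 0, "tx": 0, "ty": 0, "tz": 2, "wx": 0, "wy": 0, "wz": 0}, {"jaw": 0, "tx": 0, "ty": 0, "tz": 3, "wx": 0, "wy": 0, "wz": 0}, {"jaw": 0, "tx": 0, "ty": 0, "tz": 3, "wx": 0, "wy": 0, "wz": 0}])

```text
t: 16.88
ee_pos: [0.6165, 0.2634, 0.0443]
eef_rot: [180.0, -0.0, 26.6]
wrist_force: [-0.3, 0.3, 1.2]
opening: 0.0005
```

Request:
step_arm(motion=[{"jaw": 0, "tx": 0, "ty": 0, "tz": 0.7, "wx": 0, "wy": 0, "wz": 0}, {"jaw": 0, "tx": 0, "ty": 0, "tz": 1.5, "wx": 0, "wy": 0, "wz": 0}, {"jaw": 0, "tx": 0, "ty": 0, "tz": 1.5, "wx": 0, "wy": 0, "wz": 0}])

```text
t: 17.25
ee_pos: [0.6165, 0.2634, 0.0429]
eef_rot: [180.0, -0.0, 26.6]
wrist_force: [-0.8, 0.3, 5.2]
opening: 0.0004
```

```bash
python3 mv.py 0.535 -0.344 0.10 66.4
```

```text
t 17.25 pos [0.6165 0.2634 0.0429] rot [ 1.7999e+02 -3.0000e-02  2.6630e+01] F [-0.81  0.34  5.17] op 0.0004
shift [-345.13  506.44  -57.19] w [ 4.000e-04 -5.000e-04 -6.941e-01]
```

Request:
step_arm(motion=[{"jaw": 0, "tx": 0, "ty": 0, "tz": -50, "wx": 0, "wy": 0, "wz": 0}, {"jaw": 0.5, "tx": -30, "ty": 44, "tz": -57, "wx": 0, "wy": 0, "wz": -0.06}, {"jaw": 0.5, "tx": -60, "ty": 88, "tz": -57, "wx": 0, "wy": 0, "wz": -0.12}, {"jaw": 0.5, "tx": -93, "ty": 137, "tz": -57, "wx": 0, "wy": 0, "wz": -0.19}, {"jaw": 0.5, "tx": -126, "ty": 185, "tz": -57, "wx": 0, "wy": 0, "wz": -0.25}, {"jaw": 0.5, "tx": -159, "ty": 234, "tz": -57, "wx": 0, "wy": 0, "wz": -0.32}, {"jaw": 0.5, "tx": -192, "ty": 282, "tz": -57, "wx": 0, "wy": 0, "wz": -0.39}, {"jaw": 0.5, "tx": -225, "ty": 330, "tz": -57, "wx": 0, "wy": 0, "wz": -0.45}, {"jaw": 0.5, "tx": -258, "ty": 379, "tz": -57, "wx": 0, "wy": 0, "wz": -0.52}, {"jaw": 0.5, "tx": -290, "ty": 426, "tz": -57, "wx": 0, "wy": 0, "wz": -0.58}])

```text
t: 18.5
ee_pos: [0.5475, -0.2492, 0.0989]
eef_rot: [-180.0, -0.0, 60.0]
wrist_force: [0.5, -0.9, 0.1]
opening: 0.0435
```

```bash
python3 mv.py 0.535 -0.344 0.04 66.4
```

```text
t 18.5 pos [ 0.5475 -0.2492  0.0989] rot [-1.7999e+02 -2.0000e-02  5.9950e+01] F [ 0.46 -0.92  0.06] op 0.0435
shift [-88.38  36.64  58.83] w [-0.0002 -0.0004 -0.1125]
```

Request:
step_arm(motion=[{"jaw": 0.5, "tx": -45, "ty": 18, "tz": 0, "wx": 0, "wy": 0, "wz": -0.06}, {"jaw": 0.5, "tx": -80, "ty": 33, "tz": 10, "wx": 0, "wy": 0, "wz": -0.1125}, {"jaw": 0.5, "tx": -88.4, "ty": 36.6, "tz": 40, "wx": 0, "wy": 0, "wz": -0.1125}, {"jaw": 0.5, "tx": -88.4, "ty": 36.6, "tz": 58, "wx": 0, "wy": 0, "wz": -0.1125}, {"jaw": 0.5, "tx": -88.4, "ty": 36.6, "tz": 59, "wx": 0, "wy": 0, "wz": -0.1125}, {"jaw": 0.5, "tx": -88.4, "ty": 36.6, "tz": 59, "wx": 0, "wy": 0, "wz": -0.1125}])

```text
t: 19.25
ee_pos: [0.5358, -0.3414, 0.0407]
eef_rot: [180.0, -0.0, 66.4]
wrist_force: [0.5, 0.7, -0.6]
opening: 0.0437
```

```bash
python3 mv.py 0.535 -0.344 0.01 66.4
python3 - <<'E'
from h import *
snap('scene','s10');snap('top','t10')
j=cv2.imread('pics/s10.png')[100:195,320:430]
cv2.imwrite('pics/s10c.png',cv2.resize(j,None,fx=6,fy=6,interpolation=cv2.INTER_CUBIC))
E
```

```text
t 19.25 pos [ 0.5358 -0.3414  0.0407] rot [179.98  -0.    66.38] F [ 0.52  0.74 -0.58] op 0.0437
shift [-2.69  0.25 30.73] w [ 0.0003 -0.0001 -0.0004]
```

View pics/s10c.png

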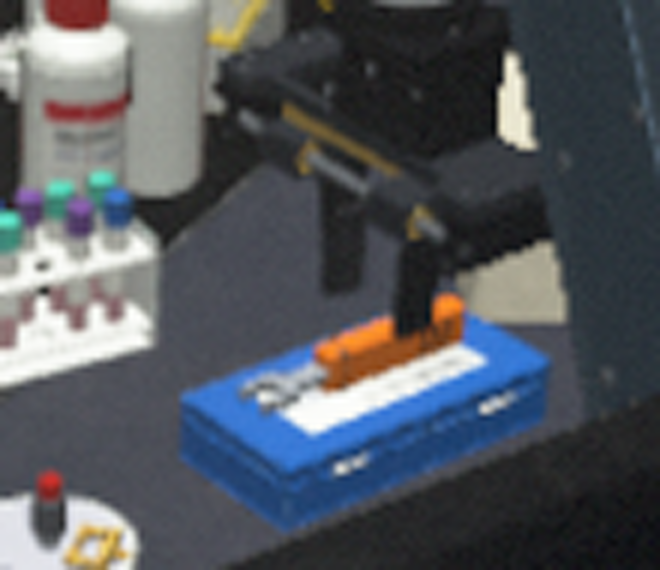

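View pics/t10.png

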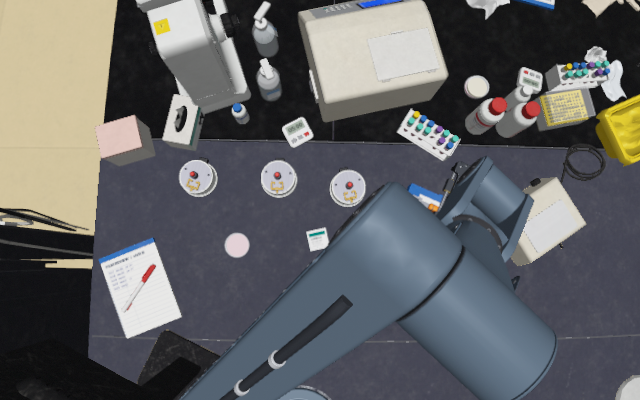

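Request:
step_arm(motion=[{"jaw": 0.5, "tx": -2, "ty": 0, "tz": 12, "wx": 0, "wy": 0, "wz": 0}, {"jaw": 0.5, "tx": -2.7, "ty": 0.2, "tz": 22, "wx": 0, "wy": 0, "wz": 0}, {"jaw": 0.5, "tx": -2.7, "ty": 0.2, "tz": 30, "wx": 0, "wy": 0, "wz": 0}, {"jaw": 0.5, "tx": -2.7, "ty": 0.2, "tz": 32, "wx": 0, "wy": 0, "wz": 0}, {"jaw": 0.5, "tx": -2.7, "ty": 0.2, "tz": 33, "wx": 0, "wy": 0, "wz": 0}, {"jaw": 0.5, "tx": -2.7, "ty": 0.2, "tz": 33, "wx": 0, "wy": 0, "wz": 0}])

```text
t: 20.1
ee_pos: [0.5345, -0.3449, 0.0075]
eef_rot: [180.0, 0.0, 66.3]
wrist_force: [0.6, 0.7, 0.3]
opening: 0.0439
```

```bash
python3 mv.py 0.535 -0.344 0.006 66.4
python3 - <<'E'
from h import *
snap('scene','s11')
j=cv2.imread('pics/s11.png')[120:195,340:430]
cv2.imwrite('pics/s11c.png',cv2.resize(j,None,fx=7,fy=7,interpolation=cv2.INTER_CUBIC))
E
```

```text
t 20.1 pos [ 0.5345 -0.3449  0.0075] rot [1.7998e+02 1.0000e-02 6.6310e+01] F [0.56 0.66 0.3 ] op 0.0439
shift [1.05 0.06 1.53] w [ 0.0003  0.0001 -0.0016]
```

View pics/s11c.png

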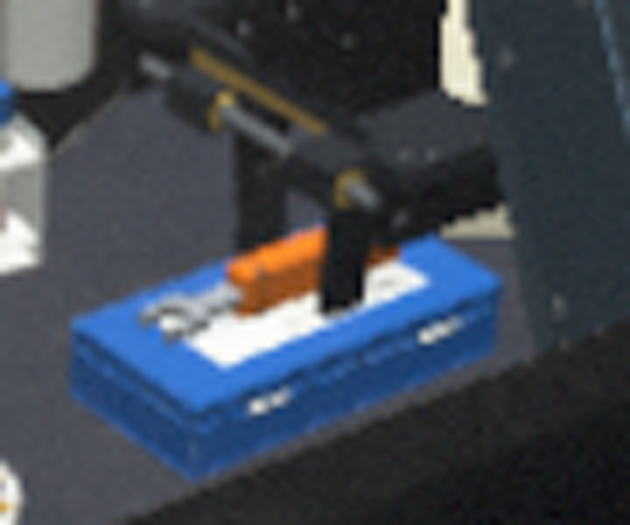

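Request:
step_arm(motion=[{"jaw": 0.5, "tx": 0.5, "ty": 0, "tz": 1, "wx": 0, "wy": 0, "wz": 0}, {"jaw": 0.5, "tx": 0.5, "ty": 0, "tz": 2, "wx": 0, "wy": 0, "wz": 0}, {"jaw": 0.5, "tx": 0.5, "ty": 0, "tz": 2, "wx": 0, "wy": 0, "wz": 0}])

```text
t: 20.52
ee_pos: [0.5346, -0.3443, 0.0054]
eef_rot: [-180.0, -0.0, 66.3]
wrist_force: [0.1, -0.5, 0.3]
opening: 0.0435
```

Request:
step_arm(squeeze=45, motion=[{"jaw": 0.3, "tx": 0, "ty": 0, "tz": 0, "wx": 0, "wy": 0, "wz": 0}, {"jaw": 0.2, "tx": 0, "ty": 0, "tz": 0, "wx": 0, "wy": 0, "wz": 0}, {"jaw": 0, "tx": 0, "ty": 0, "tz": 0, "wx": 0, "wy": 0, "wz": 0}, {"jaw": 0, "tx": 0, "ty": 0, "tz": 0, "wx": 0, "wy": 0, "wz": 0}, {"jaw": 0, "tx": 0, "ty": 0, "tz": 0, "wx": 0, "wy": 0, "wz": 0}])

```text
t: 21.15
ee_pos: [0.5348, -0.3445, 0.0055]
eef_rot: [180.0, 0.0, 66.3]
wrist_force: [0.2, -0.8, -0.6]
opening: 0.0159
```

Run:
```python
from m import *
T=pickle.load(open('pics/t10.pkl','rb'));S=pickle.load(open('pics/s11.pkl','rb'))
out=[]
for p,roi,nm in((T,(170,150,225,205),'T'),(S,(215,245,265,300),'S')):
  b=blobs(p,gold,roi)[0]
  g=np.array([onz(p,q,.050)[:2] for q in b[1][::3]])*1e3
  r=cv2.minAreaRect(g.astype(np.float32)); print(nm,b[0],g.mean(0),r)
  k=10;x0,y0,x1,y1=roi
  im=cv2.resize(p['pixels'][y0:y1,x0:x1,::-1],None,fx=k,fy=k,interpolation=cv2.INTER_CUBIC)
  def ln(P,col):
    u=np.array([(proj(p,X)-[x0,y0]+.5)*k for X in P]).astype(int); cv2.polylines(im,[u],True,col,1)
  ax=np.array([616.5,263.3])/1e3
  a=np.linspace(0,2*np.pi,60)
  ln([[ax[0]+.042*np.cos(t),ax[1]+.042*np.sin(t),.044] for t in a],(0,0,255))
  ln([[ax[0]+.046*np.cos(t),ax[1]+.046*np.sin(t),.0] for t in a],(0,255,255))
  ln([[ax[0]+.0055*np.cos(t),ax[1]+.0055*np.sin(t),.082] for t in a],(255,255,0))
  yw=np.radians(-16);R=np.array([[np.cos(yw),-np.sin(yw)],[np.sin(yw),np.cos(yw)]])
  o=np.array([.600,.2668])
  def c(x,y,z): return [*(o+R@[x/1e3,y/1e3]),z]
  ln([c(-13,14,.054),c(-13,-14,.054),c(-11,-14,.054),c(-11,14,.054)],(255,0,0))
  ln([c(-20,3,.048),c(-20,-3,.048),c(-13,-3,.048),c(-13,3,.048)],(0,255,0))
  ln([c(-13,15,.050),c(-13,-15,.050),c(6,-15,.050),c(6,15,.050)],(255,0,255))
  out.append(im)
cv2.imwrite('pics/fitT.png',out[0]);cv2.imwrite('pics/fitS.png',out[1])
```

```text
T 51.416666666666664 [593.94735986 268.63531583] ((593.474609375, 269.10614013671875), (30.61028289794922, 26.39599609375), 72.29485321044922)
S 68.27777777777779 [591.91095062 269.91587763] ((590.9439086914062, 270.1890563964844), (31.93870735168457, 31.294261932373047), 65.2732925415039)
```

View pics/fitT.png

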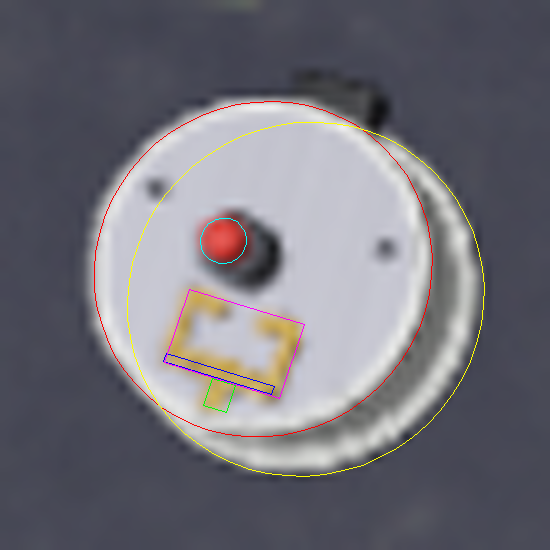

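View pics/fitS.png

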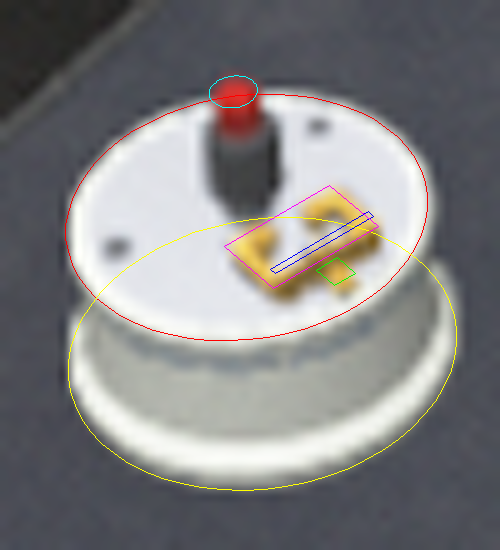

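```bash
python3 - <<'E'
from h import *
S=pickle.load(open('pics/s11.pkl','rb'));T=pickle.load(open('pics/t0.pkl','rb'))
for u in((430,385),(370,390),(490,378)): print('base',onz(S,u,0.0))
for u in((135,372),(170,333),(240,345)): print([onz(T,u,z).round(3) for z in(0,.2,.4)])
E
python3 mv.py 0.49 0.2972 0.085 -15
cp pics/t0.png pics/t0e.png; python3 -c "
import cv2;i=cv2.imread('pics/t0.png')[300:400,0:280];cv2.imwrite('pics/t0e.png',cv2.resize(i,None,fx=2.8,fy=2.8))"
```

```text
base [0.12391557 0.30363053 0.        ]
base [0.2189742  0.37336685 0.        ]
base [0.02816717 0.22798897 0.        ]
[array([0.131, 0.408, 0.   ]), array([0.183, 0.333, 0.2  ]), array([0.234, 0.258, 0.4  ])]
[array([0.23 , 0.322, 0.   ]), array([0.264, 0.262, 0.2  ]), array([0.298, 0.202, 0.4  ])]
[array([0.205, 0.147, 0.   ]), array([0.243, 0.118, 0.2  ]), array([0.282, 0.088, 0.4  ])]
t 21.15 pos [ 0.5348 -0.3445  0.0055] rot [179.98   0.    66.31] F [ 0.23 -0.78 -0.58] op 0.0159
shift [ 569.59 -298.81  -79.71] w [ 4.0000e-04 -2.0000e-04  1.4191e+00]
```

View pics/t0e.png

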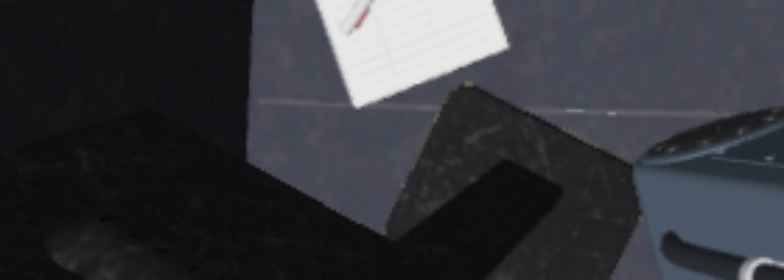

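Request:
step_arm(motion=[{"jaw": 0, "tx": 0, "ty": 0, "tz": -30, "wx": 0, "wy": 0, "wz": 0}, {"jaw": 0, "tx": 0, "ty": 0, "tz": -78, "wx": 0, "wy": 0, "wz": 0}, {"jaw": 0, "tx": 40, "ty": -21, "tz": -80, "wx": 0, "wy": 0, "wz": 0.1}, {"jaw": 0, "tx": 86, "ty": -45, "tz": -80, "wx": 0, "wy": 0, "wz": 0.22}, {"jaw": 0, "tx": 135, "ty": -71, "tz": -80, "wx": 0, "wy": 0, "wz": 0.36}, {"jaw": 0, "tx": 185, "ty": -97, "tz": -80, "wx": 0, "wy": 0, "wz": 0.5}, {"jaw": 0, "tx": 235, "ty": -123, "tz": -80, "wx": 0, "wy": 0, "wz": 0.64}, {"jaw": 0, "tx": 285, "ty": -150, "tz": -80, "wx": 0, "wy": 0, "wz": 0.78}, {"jaw": 0, "tx": 335, "ty": -176, "tz": -80, "wx": 0, "wy": 0, "wz": 0.92}, {"jaw": 0, "tx": 385, "ty": -202, "tz": -80, "wx": 0, "wy": 0, "wz": 1.06}])

```text
t: 22.4
ee_pos: [0.5039, 0.0911, 0.0854]
eef_rot: [-180.0, 0.0, 5.3]
wrist_force: [0.9, -0.3, -1.7]
opening: 0.0157
```

```bash
python3 mv.py 0.49 0.2972 0.085 -15
python3 - <<'E'
from h import *
snap('scene','s12');snap('top','t12')
E
```

```text
t 22.4 pos [0.5039 0.0911 0.0854] rot [-180.      0.      5.29] F [ 0.89 -0.32 -1.71] op 0.0157
shift [   5.17 -206.48    0.43] w [-0.      0.      0.3542]
```

View pics/s12.png

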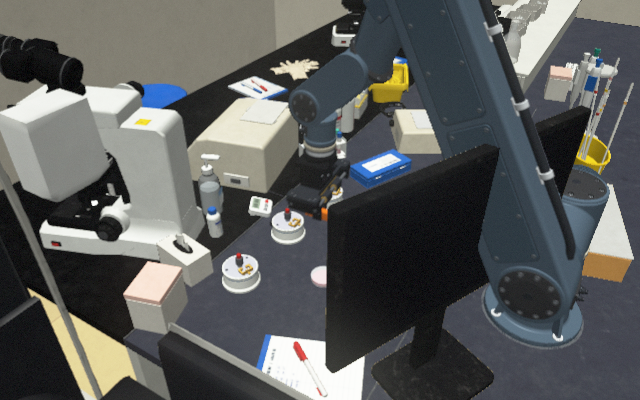

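View pics/t12.png

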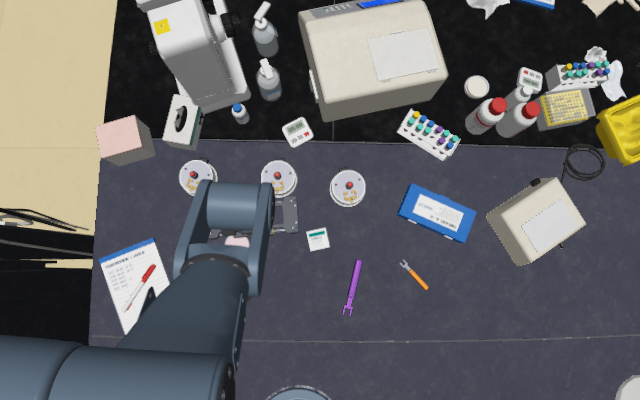

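```bash
python3 - <<'E'
from h import *
S=pickle.load(open('pics/s0.pkl','rb'));T=pickle.load(open('pics/t0.pkl','rb'))
def tr(u,v):
    X=tri([S,T],[u,v]);print(X.round(3),proj(S,X).round(1),proj(T,X).round(1))
tr((330,205),(53,340));tr((328,366),(89,357))
for z in(.1,.2,.3,.4,.5): print(z,onz(S,(330,205),z).round(3),onz(S,(588,108),z).round(3), onz(S,(330,366),z).round(3))
E
python3 -c "
import cv2;i=cv2.imread('pics/t0.png')[320:400,20:180];cv2.imwrite('pics/t0f.png',cv2.convertScaleAbs(cv2.resize(i,None,fx=5,fy=5),alpha=3))"
```

```text
[0.293 0.392 0.423] [337.2 205.8] [ 50.3 333.9]
[0.228 0.462 0.167] [347.  367.2] [ 83.  343.9]
0.1 [0.518 0.011 0.1  ] [ 0.036 -0.946  0.1  ] [0.277 0.431 0.1  ]
0.2 [0.451 0.13  0.2  ] [ 0.032 -0.703  0.2  ] [0.241 0.495 0.2  ]
0.3 [0.385 0.249 0.3  ] [ 0.028 -0.46   0.3  ] [0.206 0.56  0.3  ]
0.4 [0.318 0.369 0.4  ] [ 0.023 -0.216  0.4  ] [0.171 0.625 0.4  ]
0.5 [0.251 0.488 0.5  ] [0.019 0.027 0.5  ] [0.135 0.69  0.5  ]
```

View pics/t0f.png

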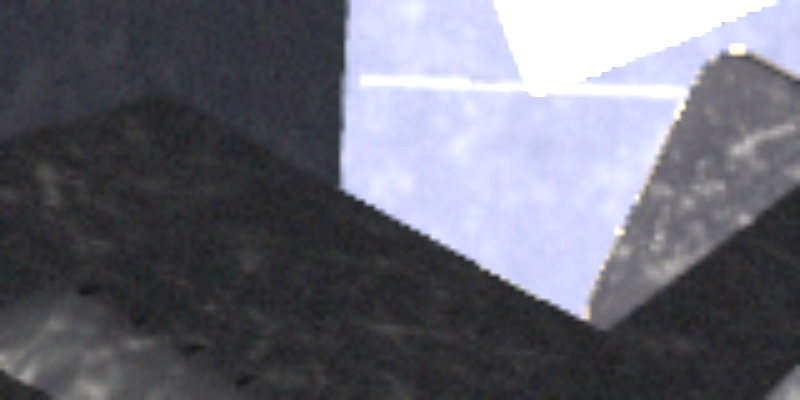

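```bash
python3 -c "
from h import *
s=robot.sense();print(s['q'].round(2),s['joint_torque'].round(2))"; python3 mv.py 0.49 0.2972 0.085 -15
```

```text
[ -1.96  30.26 103.64   0.11  46.22  82.11] [  1.31 -38.38 -12.     0.3   -0.13   0.64]
t 22.5 pos [0.5022 0.0944 0.0853] rot [-1.7991e+02  1.1000e-01  5.8600e+00] F [-0.17 -1.28 -1.4 ] op 0.0155
shift [   8.55 -203.02    0.61] w [-0.0013  0.0022  0.3641]
```

Request:
step_arm(motion=[{"jaw": 0, "tx": 2, "ty": -45, "tz": 0, "wx": 0, "wy": 0, "wz": 0.08}, {"jaw": 0, "tx": 4, "ty": -95, "tz": 0, "wx": 0, "wy": 0, "wz": 0.18}, {"jaw": 0, "tx": 6, "ty": -145, "tz": 0, "wx": 0, "wy": 0, "wz": 0.28}, {"jaw": 0, "tx": 8, "ty": -185, "tz": 0, "wx": 0, "wy": 0, "wz": 0.35}, {"jaw": 0, "tx": 8, "ty": -203, "tz": 0, "wx": 0, "wy": 0, "wz": 0.364}, {"jaw": 0, "tx": 8, "ty": -203, "tz": 0, "wx": 0, "wy": 0, "wz": 0.364}, {"jaw": 0, "tx": 8, "ty": -203, "tz": 0, "wx": 0, "wy": 0, "wz": 0.364}])

```text
t: 23.38
ee_pos: [0.4925, 0.291, 0.0852]
eef_rot: [179.9, 0.0, -15.3]
wrist_force: [0.8, -0.4, -0.6]
opening: 0.0159
```

```bash
python3 mv.py 0.49 0.2972 0.03 -15
python3 - <<'E'
from h import *
s=robot.sense();print(s['q'].round(2),s['joint_torque'].round(2))
snap('scene','s13');snap('top','t13')
j=cv2.imread('pics/s13.png')[190:310,200:320]
cv2.imwrite('pics/s13c.png',cv2.resize(j,None,fx=5,fy=5,interpolation=cv2.INTER_CUBIC))
E
```

```text
t 23.375 pos [0.4925 0.291  0.0852] rot [ 1.7995e+02  3.0000e-02 -1.5290e+01] F [ 0.8  -0.37 -0.62] op 0.0159
shift [-4.03 -5.4  55.19] w [ 0.0009  0.0005 -0.005 ]
[ 1.9400e+01  3.3860e+01  9.4920e+01 -3.0000e-02  5.1270e+01  1.2471e+02] [ 5.400e-01 -4.280e+01 -1.344e+01  2.000e-02 -9.000e-02 -1.000e-02]
```

View pics/s13c.png

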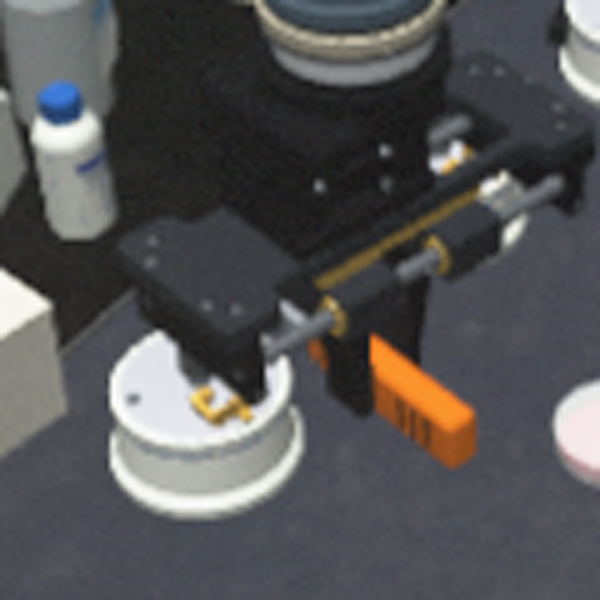

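View pics/t13.png

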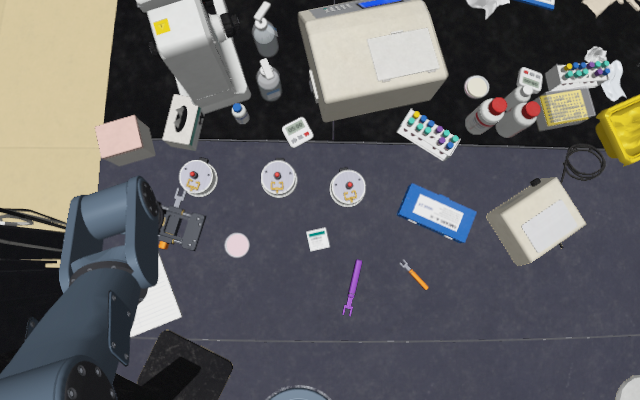

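```bash
cat > ov.py <<'E'
import sys
from h import *
def ov(name,out,roi,dz=.0335,dx=0.,dy=0.,s=None):
    p=pickle.load(open(f'pics/{name}.pkl','rb')); s=s or robot.sense()
    x0,y0,x1,y1=roi;k=10
    im=cv2.resize(p['pixels'][y0:y1,x0:x1,::-1],None,fx=k,fy=k,interpolation=cv2.INTER_CUBIC)
    yw=np.radians(s['eef_rot'][2]);R=np.array([[np.cos(yw),-np.sin(yw)],[np.sin(yw),np.cos(yw)]])
    def P(x,y,z): return [*(s['ee_pos'][:2]+R@[x/1e3+dx,y/1e3+dy]),s['ee_pos'][2]+dz+z/1e3]
    def ln(L,c):
        u=np.array([(proj(p,X)-[x0,y0]+.5)*k for X in L]).astype(int); cv2.polylines(im,[u],True,c,1)
    for a in(-1,1): ln([P(65,a*6,16),P(85,a*6,16),P(85,a*11,16),P(65,a*11,16)],(0,255,0))
    ln([P(-55,8,26),P(40,8,26),P(40,-8,26),P(-55,-8,26)],(255,0,255))
    cv2.imwrite(f'pics/{out}.png',im)
if __name__=='__main__': ov('t13','ov13',(150,160,215,220));ov('s13','ovs13',(230,240,300,300))
E
python3 ov.py
```

```text
(no output)
```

View pics/ov13.png

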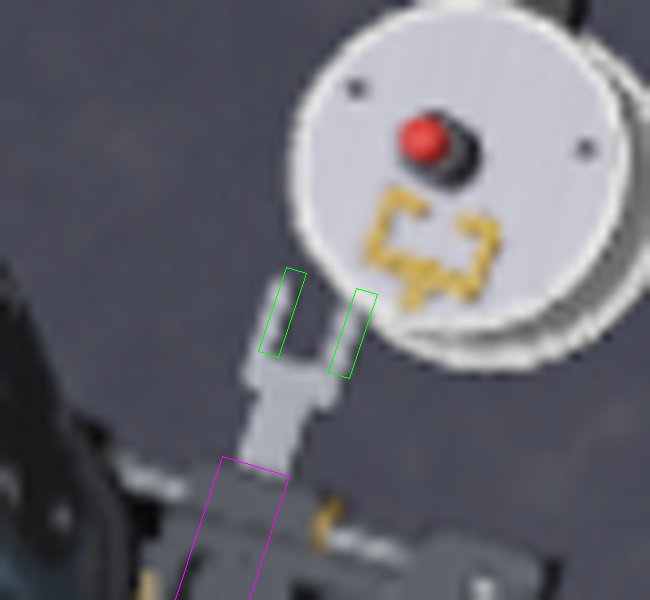

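View pics/ovs13.png

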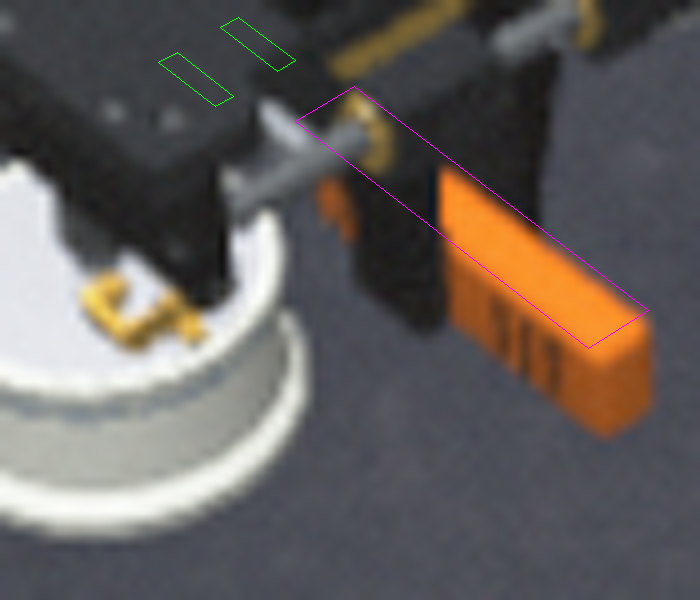

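Request:
step_arm(motion=[{"jaw": 0, "tx": -6, "ty": 0, "tz": 10, "wx": 0, "wy": 0, "wz": 0}, {"jaw": 0, "tx": -7, "ty": 0, "tz": 40, "wx": 0, "wy": 0, "wz": 0}, {"jaw": 0, "tx": -7, "ty": 0, "tz": 70, "wx": 0, "wy": 0, "wz": 0}, {"jaw": 0, "tx": -7, "ty": 0, "tz": 80, "wx": 0, "wy": 0, "wz": 0}, {"jaw": 0, "tx": -7, "ty": 0, "tz": 80.7, "wx": 0, "wy": 0, "wz": 0}, {"jaw": 0, "tx": -7, "ty": 0, "tz": 80.7, "wx": 0, "wy": 0, "wz": 0}, {"jaw": 0, "tx": -7, "ty": 0, "tz": 80.7, "wx": 0, "wy": 0, "wz": 0}])

```text
t: 24.35
ee_pos: [0.4866, 0.2943, 0.0058]
eef_rot: [-179.9, -0.1, -15.3]
wrist_force: [0.7, 0.3, -1.5]
opening: 0.0157
```

```bash
python3 mv.py 0.49 0.2972 0.0045 -15
python3 - <<'E'
from ov import *
snap('scene','s14');snap('top','t14')
ov('t14','ov14',(150,160,215,220));ov('s14','ovs14',(220,245,300,305))
E
```

```text
t 24.35 pos [0.4866 0.2943 0.0058] rot [-1.7993e+02 -1.0000e-01 -1.5280e+01] F [ 0.67  0.32 -1.51] op 0.0157
shift [ 2.48 -3.63  1.27] w [-0.0012 -0.0018 -0.0048]
```

View pics/ov14.png

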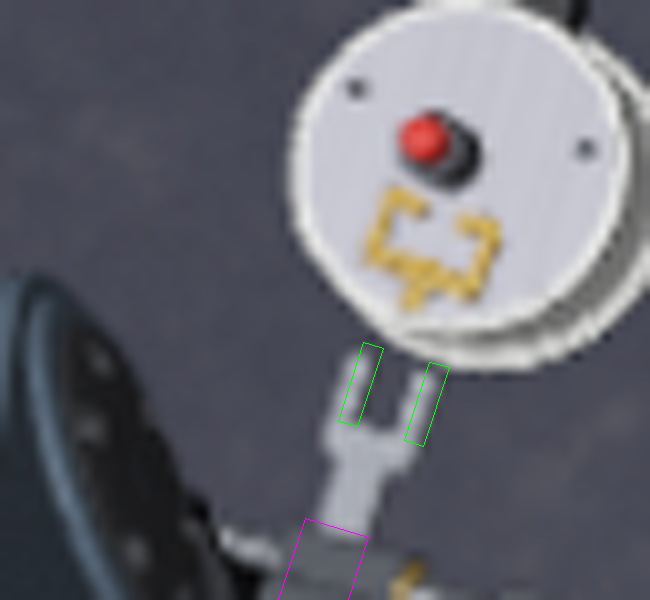

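View pics/ovs14.png

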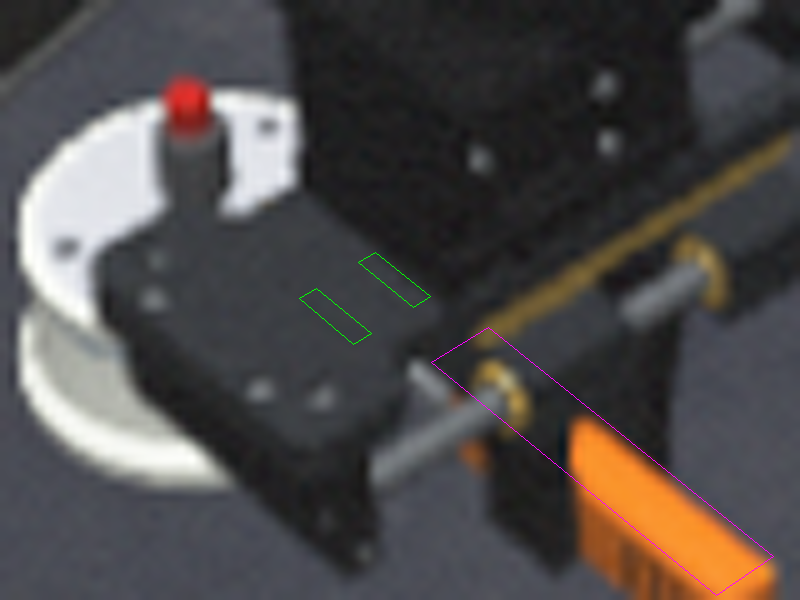

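Request:
step_arm(motion=[{"jaw": 0, "tx": 0, "ty": -2.3, "tz": 0, "wx": 0, "wy": 0, "wz": 0}, {"jaw": 0, "tx": 4, "ty": -2.3, "tz": 0, "wx": 0, "wy": 0, "wz": 0}, {"jaw": 0, "tx": 8, "ty": -2.3, "tz": 0, "wx": 0, "wy": 0, "wz": 0}, {"jaw": 0, "tx": 8, "ty": -2.3, "tz": 0, "wx": 0, "wy": 0, "wz": 0}, {"jaw": 0, "tx": 8, "ty": -2.3, "tz": 0, "wx": 0, "wy": 0, "wz": 0}])

```text
t: 25.08
ee_pos: [0.494, 0.294, 0.0046]
eef_rot: [180.0, 0.0, -15.3]
wrist_force: [-0.8, -0.9, -1.6]
opening: 0.0157
```

```bash
python3 mv.py 0.49 0.2972 0.0045 -15
python3 - <<'E'
from ov import *
snap('top','t15')
ov('t15','ov15',(165,165,220,215),dx=-.0023,dy=.0021)
E
```

```text
t 25.075 pos [0.494  0.294  0.0046] rot [ 1.7999e+02  2.0000e-02 -1.5290e+01] F [-0.76 -0.92 -1.57] op 0.0157
shift [-4.72 -1.99  0.11] w [ 0.0002  0.0003 -0.0051]
```

View pics/ov15.png

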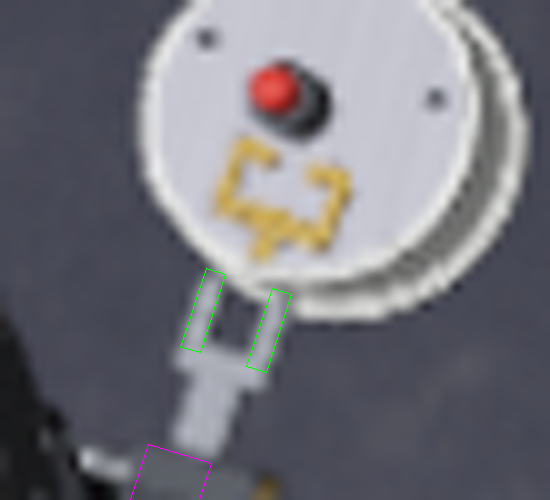

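Request:
step_arm(motion=[{"jaw": 0, "tx": 4, "ty": 0, "tz": 0, "wx": 0, "wy": 0, "wz": 0}, {"jaw": 0, "tx": 8, "ty": 0, "tz": 0, "wx": 0, "wy": 0, "wz": 0}, {"jaw": 0, "tx": 10, "ty": 0, "tz": 0, "wx": 0, "wy": 0, "wz": 0}, {"jaw": 0, "tx": 12, "ty": 0, "tz": 0, "wx": 0, "wy": 0, "wz": 0}, {"jaw": 0, "tx": 14, "ty": 0, "tz": 0, "wx": 0, "wy": 0, "wz": 0}, {"jaw": 0, "tx": 15, "ty": 0, "tz": 0, "wx": 0, "wy": 0, "wz": 0}, {"jaw": 0, "tx": 16, "ty": 0, "tz": 0, "wx": 0, "wy": 0, "wz": 0}, {"jaw": 0, "tx": 16, "ty": 0, "tz": 0, "wx": 0, "wy": 0, "wz": 0}])

```text
t: 26.12
ee_pos: [0.5096, 0.2899, 0.0047]
eef_rot: [-180.0, -0.0, -15.3]
wrist_force: [0.5, 0.3, -1.4]
opening: 0.0156
```

```bash
python3 mv.py 0.49 0.2972 0.0045 -15
python3 - <<'E'
from ov import *
snap('top','t16')
ov('t16','ov16',(165,165,220,215),dx=-.0023,dy=.0021)
E
```

```text
t 26.125 pos [0.5096 0.2899 0.0047] rot [-1.800e+02 -1.000e-02 -1.528e+01] F [ 0.47  0.26 -1.45] op 0.0156
shift [-20.86  -1.83   0.23] w [-0.     -0.0001 -0.0049]
```

View pics/ov16.png

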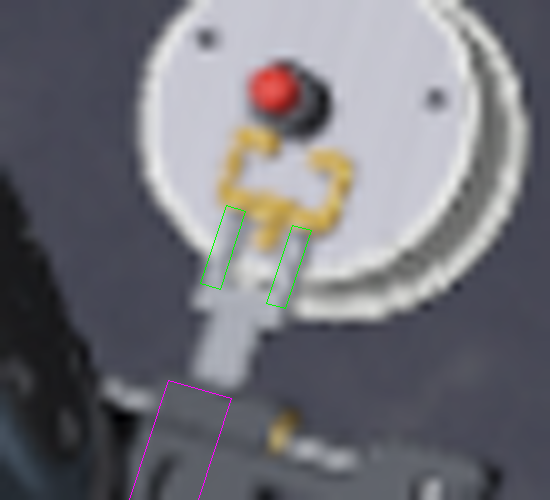

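Request:
step_arm(motion=[{"jaw": 0, "tx": 1, "ty": 0, "tz": 0, "wx": 0, "wy": 0, "wz": 0}, {"jaw": 0, "tx": 2, "ty": 0, "tz": 0, "wx": 0, "wy": 0, "wz": 0}, {"jaw": 0, "tx": 3, "ty": 0, "tz": 0, "wx": 0, "wy": 0, "wz": 0}, {"jaw": 0, "tx": 4, "ty": 0, "tz": 0, "wx": 0, "wy": 0, "wz": 0}, {"jaw": 0, "tx": 4, "ty": 0, "tz": 0, "wx": 0, "wy": 0, "wz": 0}])

```text
t: 26.8
ee_pos: [0.5136, 0.2889, 0.0047]
eef_rot: [-180.0, -0.0, -15.3]
wrist_force: [-0.1, 0.3, -0.6]
opening: 0.0154
```

Request:
step_arm(motion=[{"jaw": 0, "tx": 1, "ty": 0, "tz": 0, "wx": 0, "wy": 0, "wz": 0}, {"jaw": 0, "tx": 2, "ty": 0, "tz": 0, "wx": 0, "wy": 0, "wz": 0}, {"jaw": 0, "tx": 2, "ty": 0, "tz": 0, "wx": 0, "wy": 0, "wz": 0}])

```text
t: 27.18
ee_pos: [0.5148, 0.2884, 0.0046]
eef_rot: [180.0, 0.1, -15.3]
wrist_force: [-1.0, 0.9, -1.3]
opening: 0.016
```

Request:
step_arm(motion=[{"jaw": 0, "tx": 0.7, "ty": 0, "tz": 0, "wx": 0, "wy": 0, "wz": 0}, {"jaw": 0, "tx": 1.5, "ty": 0, "tz": 0, "wx": 0, "wy": 0, "wz": 0}, {"jaw": 0, "tx": 1.5, "ty": 0, "tz": 0, "wx": 0, "wy": 0, "wz": 0}])

```text
t: 27.55
ee_pos: [0.5153, 0.288, 0.0044]
eef_rot: [179.9, 0.1, -15.3]
wrist_force: [-4.7, 1.3, -0.3]
opening: 0.0158
```

Request:
step_arm(motion=[{"jaw": 0, "tx": 0.7, "ty": 0, "tz": 0, "wx": 0, "wy": 0, "wz": 0}, {"jaw": 0, "tx": 1.5, "ty": 0, "tz": 0, "wx": 0, "wy": 0, "wz": 0}, {"jaw": 0, "tx": 1.5, "ty": 0, "tz": 0, "wx": 0, "wy": 0, "wz": 0}])

```text
t: 27.92
ee_pos: [0.5155, 0.2876, 0.0043]
eef_rot: [179.9, 0.3, -15.3]
wrist_force: [-6.5, 2.9, 0.2]
opening: 0.0158
```

Request:
step_arm(motion=[{"jaw": 0, "tx": 0.7, "ty": 0, "tz": 0, "wx": 0, "wy": 0, "wz": 0}, {"jaw": 0, "tx": 1.5, "ty": 0, "tz": 0, "wx": 0, "wy": 0, "wz": 0}, {"jaw": 0, "tx": 1.5, "ty": 0, "tz": 0, "wx": 0, "wy": 0, "wz": 0}])

```text
t: 28.3
ee_pos: [0.5162, 0.2872, 0.0041]
eef_rot: [179.9, 0.3, -15.3]
wrist_force: [-7.4, 3.3, 0.7]
opening: 0.0159
```

```bash
python3 mv.py 0.49 0.2972 0.0045 -15
python3 - <<'E'
from ov import *
snap('top','t17')
ov('t17','ov17',(165,165,220,215),dx=-.0023,dy=.0021)
E
```

```text
t 28.3 pos [0.5162 0.2872 0.0041] rot [179.86   0.34 -15.27] F [-7.35  3.33  0.73] op 0.0159
shift [-27.91  -2.77  -0.2 ] w [ 0.0024  0.0059 -0.0048]
```

View pics/ov17.png

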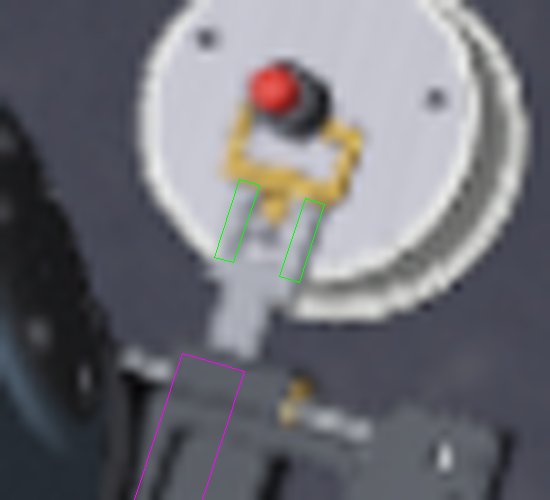

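Request:
step_arm(motion=[{"jaw": 0, "tx": 0.7, "ty": 0, "tz": 0, "wx": 0, "wy": 0, "wz": 0}, {"jaw": 0, "tx": 1.5, "ty": 0, "tz": 0, "wx": 0, "wy": 0, "wz": 0}, {"jaw": 0, "tx": 1.5, "ty": 0, "tz": 0, "wx": 0, "wy": 0, "wz": 0}])

```text
t: 28.72
ee_pos: [0.5166, 0.2868, 0.004]
eef_rot: [179.8, 0.4, -15.3]
wrist_force: [-8.2, 3.8, -0.4]
opening: 0.0154
```

Request:
step_arm(motion=[{"jaw": 0, "tx": 0.7, "ty": 0, "tz": 0, "wx": 0, "wy": 0, "wz": 0}, {"jaw": 0, "tx": 1.5, "ty": 0, "tz": 0, "wx": 0, "wy": 0, "wz": 0}, {"jaw": 0, "tx": 1.5, "ty": 0, "tz": 0, "wx": 0, "wy": 0, "wz": 0}])

```text
t: 29.1
ee_pos: [0.5208, 0.2862, 0.0042]
eef_rot: [179.9, 0.1, -15.3]
wrist_force: [-2.5, 1.1, -0.0]
opening: 0.016
```

```bash
python3 mv.py 0.49 0.2972 0.0045 -15
python3 - <<'E'
from ov import *
snap('top','t18');snap('scene','s18')
ov('t18','ov18',(165,165,220,215),dx=-.0023,dy=.0021)
print(robot.sense()['wrist_force'])
E
```

```text
t 29.1 pos [0.5208 0.2862 0.0042] rot [ 1.7991e+02  1.5000e-01 -1.5260e+01] F [-2.52  1.08 -0.05] op 0.016
shift [-32.64  -2.46  -0.23] w [ 0.0016  0.0026 -0.0046]
[ 1.41373129 -0.4124885   0.14626168]
```

View pics/ov18.png

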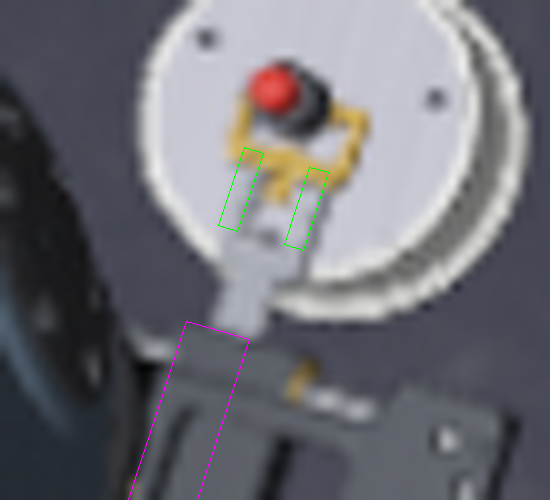

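Request:
step_arm(motion=[{"jaw": 0, "tx": 0, "ty": 0, "tz": 0, "wx": 0, "wy": 0, "wz": 0}, {"jaw": 0, "tx": 0, "ty": 0, "tz": 0, "wx": 0, "wy": 0, "wz": 0}])

```text
t: 29.45
ee_pos: [0.5239, 0.2863, 0.0051]
eef_rot: [-179.9, -0.1, -15.3]
wrist_force: [-0.2, 0.0, -1.2]
opening: 0.016
```

Run:
```python
from ov import *
snap('top','t19');snap('scene','s19')
ov('t19','ov19',(165,165,220,215),dx=-.0023,dy=.0021)
j=cv2.imread('pics/s19.png')[235:305,205:285]
cv2.imwrite('pics/s19c.png',cv2.resize(j,None,fx=8,fy=8,interpolation=cv2.INTER_CUBIC))
```

```text
(no output)
```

View pics/ov19.png

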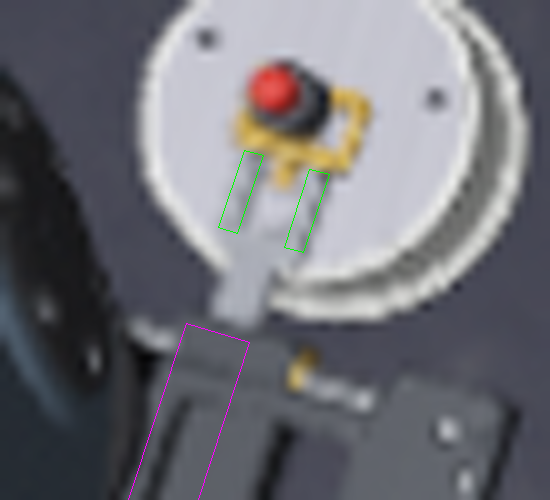

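View pics/s19c.png

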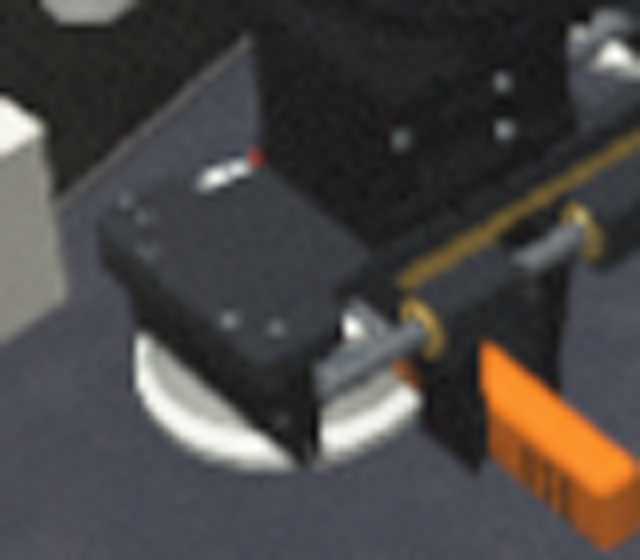

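Request:
step_arm(motion=[{"jaw": 0, "tx": -6, "ty": 0, "tz": 0, "wx": 0, "wy": 0, "wz": 0}, {"jaw": 0, "tx": -16, "ty": 0, "tz": 0, "wx": 0, "wy": 0, "wz": 0}, {"jaw": 0, "tx": -28, "ty": 0, "tz": 0, "wx": 0, "wy": 0, "wz": 0}, {"jaw": 0, "tx": -40, "ty": 0, "tz": -20, "wx": 0, "wy": 0, "wz": 0}, {"jaw": 0, "tx": -60, "ty": 0, "tz": -70, "wx": 0, "wy": 0, "wz": 0}, {"jaw": 0, "tx": -70, "ty": 0, "tz": -80, "wx": 0, "wy": 0, "wz": 0}, {"jaw": 0, "tx": -70, "ty": 0, "tz": -80, "wx": 0, "wy": 0, "wz": 0}])

```text
t: 30.42
ee_pos: [0.454, 0.3052, 0.0852]
eef_rot: [-180.0, -0.0, -15.2]
wrist_force: [0.0, -0.7, -1.5]
opening: 0.0157
```

```bash
cat > fit.py <<'E'
import sys
from m import *
def fit(tn,sn,yaw,dist):
  out=[]
  for nm,roi in((tn,(170,150,225,205)),(sn,(215,245,265,300))):
    p=pickle.load(open(f'pics/{nm}.pkl','rb'))
    k=8;x0,y0,x1,y1=roi
    im=cv2.resize(p['pixels'][y0:y1,x0:x1,::-1],None,fx=k,fy=k,interpolation=cv2.INTER_CUBIC)
    def ln(P,col):
      u=np.array([(proj(p,X)-[x0,y0]+.5)*k for X in P]).astype(int); cv2.polylines(im,[u],True,col,1)
    ax=np.array([616.5,263.3])/1e3;a=np.linspace(0,2*np.pi,60)
    ln([[ax[0]+.042*np.cos(t),ax[1]+.042*np.sin(t),.044] for t in a],(0,0,255))
    ln([[ax[0]+.0055*np.cos(t),ax[1]+.0055*np.sin(t),.082] for t in a],(255,255,0))
    yw=np.radians(yaw);R=np.array([[np.cos(yw),-np.sin(yw)],[np.sin(yw),np.cos(yw)]])
    o=ax-R@[dist/1e3,0]
    c=lambda x,y,z:[*(o+R@[x/1e3,y/1e3]),z]
    ln([c(-13,14,.054),c(-13,-14,.054),c(-11,-14,.054),c(-11,14,.054)],(255,0,0))
    ln([c(-20,3,.048),c(-20,-3,.048),c(-13,-3,.048),c(-13,3,.048)],(0,255,0))
    ln([c(-13,15,.050),c(-13,-15,.050),c(6,-15,.050),c(6,15,.050)],(255,0,255))
    out.append(im)
  h=max(o.shape[0] for o in out)
  out=[cv2.copyMakeBorder(o,0,h-o.shape[0],0,0,cv2.BORDER_CONSTANT) for o in out]
  return np.hstack(out)
E
python3 - <<'E'
from fit import *
snap('top','t20');snap('scene','s20')
cv2.imwrite('pics/f20.png',cv2.resize(fit('t20','s20',-15,0),(800,419)))
cv2.imwrite('pics/f20r.png',cv2.resize(np.hstack([cv2.resize(cv2.imread('pics/t20.png')[150:205,170:225],(440,440),interpolation=cv2.INTER_CUBIC),cv2.resize(cv2.imread('pics/s20.png')[245:300,215:265],(400,440),interpolation=cv2.INTER_CUBIC)]),(800,419)))
E
python3 mv.py .5 .3 .1 -15
```

```text
t 30.525 pos [0.4545 0.3046 0.0838] rot [ 1.7995e+02  6.0000e-02 -1.5270e+01] F [ 0.19 -0.56 -0.66] op 0.0159
shift [ 45.1   -7.54 -16.26] w [ 0.0009  0.001  -0.0046]
```

View pics/f20.png

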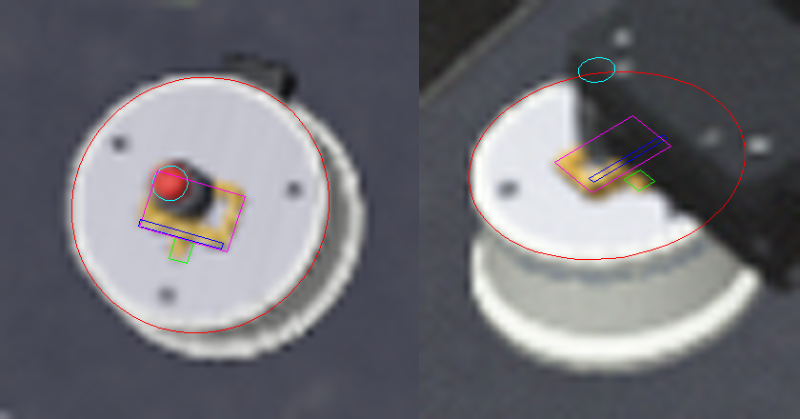

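View pics/f20r.png

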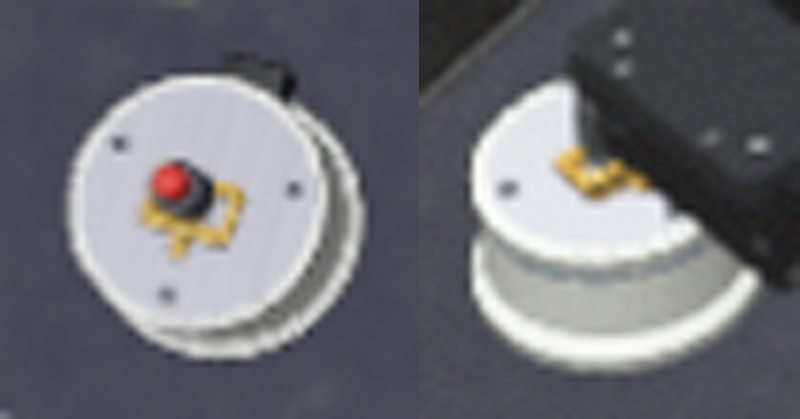

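```bash
python3 mv.py .5348 -.3445 .085 66.3
```

```text
t 30.525 pos [0.4545 0.3046 0.0838] rot [ 1.7995e+02  6.0000e-02 -1.5270e+01] F [ 0.19 -0.56 -0.66] op 0.0159
shift [248.37 605.04  -0.88] w [ 1.0000e-04  1.5000e-03 -1.4236e+00]
```

Request:
step_arm(motion=[{"jaw": 0, "tx": 14, "ty": 35, "tz": -4, "wx": 0, "wy": 0, "wz": -0.08}, {"jaw": 0, "tx": 36, "ty": 87, "tz": -4, "wx": 0, "wy": 0, "wz": -0.2}, {"jaw": 0, "tx": 58, "ty": 141, "tz": -4, "wx": 0, "wy": 0, "wz": -0.33}, {"jaw": 0, "tx": 80, "ty": 195, "tz": -4, "wx": 0, "wy": 0, "wz": -0.46}, {"jaw": 0, "tx": 102, "ty": 249, "tz": -4, "wx": 0, "wy": 0, "wz": -0.59}, {"jaw": 0, "tx": 124, "ty": 303, "tz": -4, "wx": 0, "wy": 0, "wz": -0.72}, {"jaw": 0, "tx": 146, "ty": 357, "tz": -4, "wx": 0, "wy": 0, "wz": -0.85}, {"jaw": 0, "tx": 168, "ty": 411, "tz": -4, "wx": 0, "wy": 0, "wz": -0.98}, {"jaw": 0, "tx": 190, "ty": 465, "tz": -4, "wx": 0, "wy": 0, "wz": -1.11}, {"jaw": 0, "tx": 212, "ty": 519, "tz": -4, "wx": 0, "wy": 0, "wz": -1.24}])

```text
t: 31.78
ee_pos: [0.5221, -0.2539, 0.0868]
eef_rot: [-179.9, -0.0, 55.9]
wrist_force: [1.0, -0.1, -1.3]
opening: 0.0157
```

```bash
python3 mv.py .5348 -.3445 .085 66.3
```

```text
t 31.775 pos [ 0.5221 -0.2539  0.0868] rot [-1.7985e+02 -1.0000e-02  5.5940e+01] F [ 0.97 -0.09 -1.33] op 0.0157
shift [-67.91  61.24   1.65] w [-0.0025 -0.0005 -0.1808]
```

Request:
step_arm(motion=[{"jaw": 0, "tx": -34, "ty": 30, "tz": 0, "wx": 0, "wy": 0, "wz": -0.09}, {"jaw": 0, "tx": -60, "ty": 54, "tz": 0, "wx": 0, "wy": 0, "wz": -0.17}, {"jaw": 0, "tx": -68, "ty": 61.2, "tz": 1, "wx": 0, "wy": 0, "wz": -0.181}, {"jaw": 0, "tx": -68, "ty": 61.2, "tz": 1, "wx": 0, "wy": 0, "wz": -0.181}, {"jaw": 0, "tx": -68, "ty": 61.2, "tz": 1, "wx": 0, "wy": 0, "wz": -0.181}])

```text
t: 32.4
ee_pos: [0.5344, -0.3402, 0.0869]
eef_rot: [-179.8, -0.1, 66.2]
wrist_force: [-0.6, 0.3, -1.0]
opening: 0.0157
```

```bash
python3 mv.py .5348 -.3445 .010 66.3
```

```text
t 32.4 pos [ 0.5344 -0.3402  0.0869] rot [-1.7984e+02 -8.0000e-02  6.6160e+01] F [-0.61  0.26 -0.97] op 0.0157
shift [-3.87  2.33 76.9 ] w [-0.0028 -0.0013 -0.0024]
```

Request:
step_arm(motion=[{"jaw": 0, "tx": -3, "ty": 2, "tz": 20, "wx": 0, "wy": 0, "wz": 0}, {"jaw": 0, "tx": -3.5, "ty": 2, "tz": 50, "wx": 0, "wy": 0, "wz": 0}, {"jaw": 0, "tx": -3.5, "ty": 2, "tz": 70, "wx": 0, "wy": 0, "wz": 0}, {"jaw": 0, "tx": -3.5, "ty": 2, "tz": 76, "wx": 0, "wy": 0, "wz": 0}, {"jaw": 0, "tx": -3.5, "ty": 2, "tz": 77, "wx": 0, "wy": 0, "wz": 0}, {"jaw": 0, "tx": -3.5, "ty": 2, "tz": 77, "wx": 0, "wy": 0, "wz": 0}])

```text
t: 33.15
ee_pos: [0.5362, -0.3468, 0.0115]
eef_rot: [179.9, 0.0, 66.1]
wrist_force: [-0.7, 0.1, -0.4]
opening: 0.0157
```

```bash
python3 mv.py .5348 -.3445 .0062 66.3;python3 - <<'E'
from h import *
snap('scene','s21')
j=cv2.imread('pics/s21.png')[120:195,340:430]
cv2.imwrite('pics/s21c.png',cv2.resize(j,None,fx=7,fy=7,interpolation=cv2.INTER_CUBIC))
E
```

```text
t 33.15 pos [ 0.5362 -0.3468  0.0115] rot [1.799e+02 3.000e-02 6.614e+01] F [-0.7   0.13 -0.42] op 0.0157
shift [ 1.58 -2.24  5.31] w [ 0.0017  0.0006 -0.0028]
```

View pics/s21c.png

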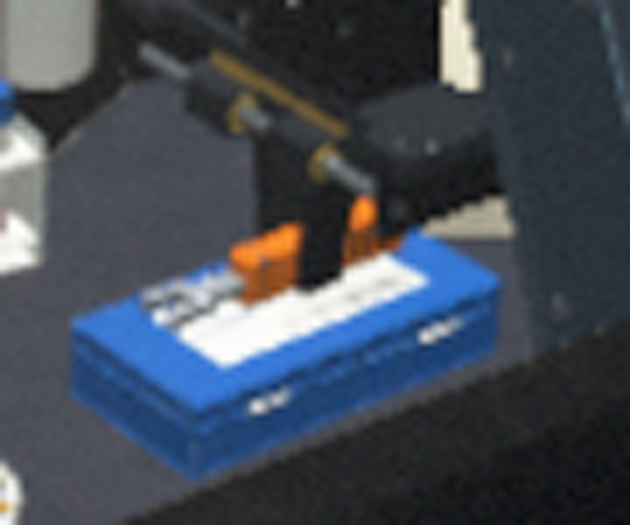

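Request:
step_arm(motion=[{"jaw": 0, "tx": 1, "ty": -1, "tz": 2, "wx": 0, "wy": 0, "wz": 0}, {"jaw": 0, "tx": 1, "ty": -1, "tz": 4, "wx": 0, "wy": 0, "wz": 0}, {"jaw": 0, "tx": 1, "ty": -1, "tz": 4, "wx": 0, "wy": 0, "wz": 0}, {"jaw": 0, "tx": 1, "ty": -1, "tz": 4, "wx": 0, "wy": 0, "wz": 0}])

```text
t: 33.7
ee_pos: [0.5351, -0.3451, 0.0067]
eef_rot: [180.0, -0.0, 66.1]
wrist_force: [0.2, -0.8, -1.3]
opening: 0.0156
```

Request:
step_arm(motion=[{"jaw": 0, "tx": 0, "ty": 0, "tz": 0.5, "wx": 0, "wy": 0, "wz": 0}, {"jaw": 0, "tx": 0, "ty": 0, "tz": 1, "wx": 0, "wy": 0, "wz": 0}, {"jaw": 0, "tx": 0, "ty": 0, "tz": 1, "wx": 0, "wy": 0, "wz": 0}, {"jaw": 0, "tx": 0, "ty": 0, "tz": 1, "wx": 0, "wy": 0, "wz": 0}])

```text
t: 34.2
ee_pos: [0.535, -0.345, 0.0057]
eef_rot: [180.0, -0.0, 66.1]
wrist_force: [-0.2, 0.2, -2.6]
opening: 0.0158
```

Request:
step_arm(motion=[{"jaw": 0, "tx": 0, "ty": 0, "tz": 0.4, "wx": 0, "wy": 0, "wz": 0}, {"jaw": 0, "tx": 0, "ty": 0, "tz": 0.4, "wx": 0, "wy": 0, "wz": 0}, {"jaw": 0, "tx": 0, "ty": 0, "tz": 0.4, "wx": 0, "wy": 0, "wz": 0}])

```text
t: 34.58
ee_pos: [0.5351, -0.3451, 0.0054]
eef_rot: [180.0, 0.0, 66.1]
wrist_force: [-0.3, -1.1, 0.1]
opening: 0.0155
```

Touching the lid lightly; release.

Request:
step_arm(motion=[{"jaw": 0.25, "tx": 0, "ty": 0, "tz": 0, "wx": 0, "wy": 0, "wz": 0}, {"jaw": 0.35, "tx": 0, "ty": 0, "tz": 0, "wx": 0, "wy": 0, "wz": 0}, {"jaw": 0.5, "tx": 0, "ty": 0, "tz": 0, "wx": 0, "wy": 0, "wz": 0}, {"jaw": 0.5, "tx": 0, "ty": 0, "tz": 0, "wx": 0, "wy": 0, "wz": 0}, {"jaw": 0.5, "tx": 0, "ty": 0, "tz": 0, "wx": 0, "wy": 0, "wz": 0}])

```text
t: 35.2
ee_pos: [0.535, -0.345, 0.0053]
eef_rot: [180.0, 0.0, 66.1]
wrist_force: [-0.9, -0.4, 0.5]
opening: 0.042
```

Request:
step_arm(motion=[{"jaw": 0.5, "tx": 0, "ty": 0, "tz": -15, "wx": 0, "wy": 0, "wz": 0}, {"jaw": 0.5, "tx": 0, "ty": 0, "tz": -50, "wx": 0, "wy": 0, "wz": 0}, {"jaw": 0.5, "tx": 0, "ty": 0, "tz": -100, "wx": 0, "wy": 0, "wz": 0}, {"jaw": 0.5, "tx": 0, "ty": 0, "tz": -140, "wx": 0, "wy": 0, "wz": 0}, {"jaw": 0.5, "tx": -30, "ty": -40, "tz": -150, "wx": 0, "wy": 0, "wz": 0}, {"jaw": 0.5, "tx": -70, "ty": -80, "tz": -150, "wx": 0, "wy": 0, "wz": 0}, {"jaw": 0.5, "tx": -110, "ty": -115, "tz": -150, "wx": 0, "wy": 0, "wz": 0}, {"jaw": 0.5, "tx": -130, "ty": -130, "tz": -150, "wx": 0, "wy": 0, "wz": 0}, {"jaw": 0.5, "tx": -130, "ty": -130, "tz": -150, "wx": 0, "wy": 0, "wz": 0}, {"jaw": 0.5, "tx": -130, "ty": -130, "tz": -150, "wx": 0, "wy": 0, "wz": 0}])

```text
t: 36.45
ee_pos: [0.3642, -0.4113, 0.156]
eef_rot: [179.9, 0.0, 66.1]
wrist_force: [-0.2, 0.1, -0.3]
opening: 0.043
```

Run:
```python
from fit import *
snap('top','t22');snap('scene','s22')
cv2.imwrite('pics/f22.png',fit('t22','s22',-15,0))
j=cv2.imread('pics/s22.png')[140:195,340:420]
cv2.imwrite('pics/s22c.png',cv2.resize(j,None,fx=9,fy=9,interpolation=cv2.INTER_CUBIC))
```

```text
(no output)
```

View pics/f22.png

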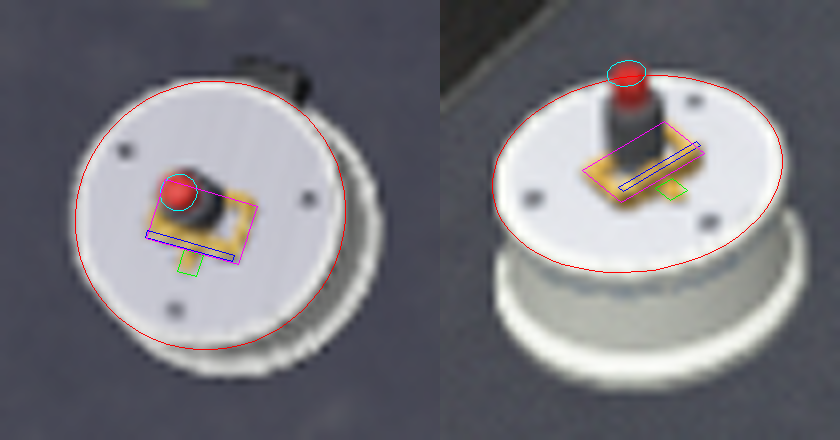

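View pics/t22.png

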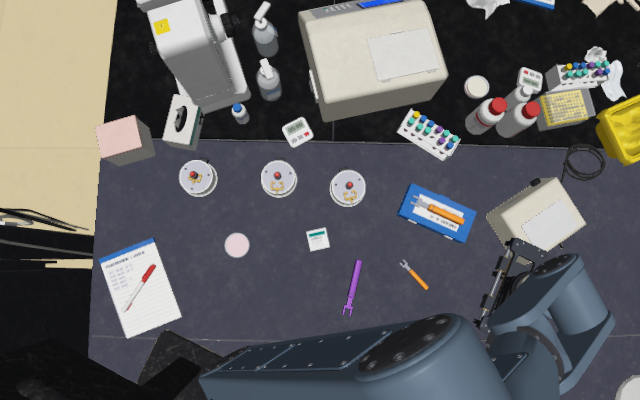

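View pics/s22c.png

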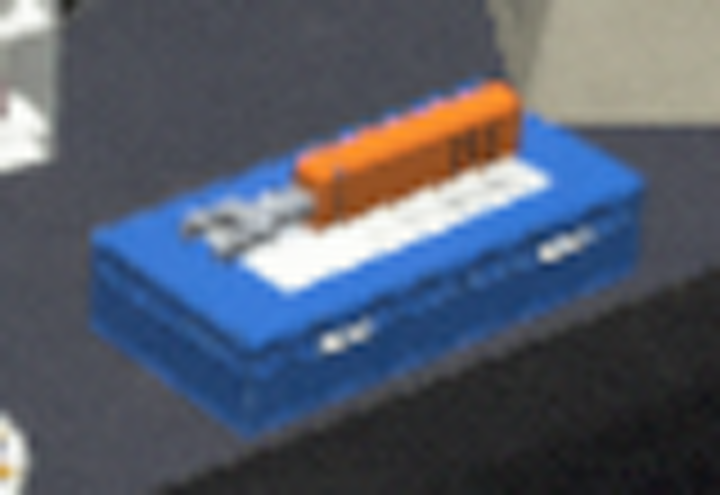

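Run:
```python
from m import *
a=pickle.load(open('pics/t0.pkl','rb'));b=pickle.load(open('pics/t22.pkl','rb'))
for p in(a,b):
    print([(round(o[0],1),o[1].mean(0).round(2).tolist()) for o in blobs(p,gold,(165,150,375,220))][:4], [(o[1].mean(0).round(2).tolist()) for o in blobs(p,org,(390,175,485,245))])
d=cv2.absdiff(a['pixels'],b['pixels']).max(2)>40
d=d[80:320,95:475];n,l,st,c=cv2.connectedComponentsWithStats(d.astype(np.uint8))
print([(s[:5]+[95,80,0,0,0]).tolist() for s in st[1:] if s[4]>3])
s=robot.sense();print(s['t'],s['wrist_force'],abs(s['joint_vel']).max())
```

```text
[(np.float64(51.6), [192.61, 184.98]), (np.float64(49.1), [350.2, 196.11]), (np.float64(46.9), [276.64, 186.56])] [[445.95, 213.66]]
[(np.float64(49.2), [350.21, 196.1]), (np.float64(46.8), [276.64, 186.56]), (np.float64(43.4), [195.16, 178.47])] [[445.85, 214.31]]
[[186, 174, 16, 17, 126], [429, 203, 26, 12, 30], [428, 210, 36, 15, 65], [456, 215, 9, 4, 13], [431, 315, 20, 5, 71], [423, 318, 4, 2, 5]]
36.55 [-0.46624078  0.59989174 -0.34102772] 0.3610026157456472
```

Other clips and bystanders have not moved, and the tool lies flat on the box. Handing in.

```bash
python3 -c "
from station import robot
print(robot.job_done())"
```

```text
the job is handed in; nothing more can be done
None
```

The job is done and handed in at about 36.6 s. The clip is home on the sound head, and the fork tool is back on the blue slide box.

- **Finding the sound head:** I pressed all three buttons. About 2 mm of travel took 5.2 N on the left head (top picture, about (193,174)). The right and middle heads gave only about 2–3 N at 2 to 4 mm, and the right one 4–5 N at 5 to 6 mm. The left head is the sound one.
- **Pushing the clip:** I used the larger orange fork from the box, with its prongs astride the tail tab. Force built to about 9 N, then the clip snapped through and the force fell to zero. I pushed no further, and the gripper stayed clear of every clip.
- **Last checks:**
  - In both camera views the clip matches the fully-home outline to about 1–2 mm, which is as fine as the pictures resolve.
  - The other two clips are within 0.01 px of where they began, and no bystander in the top view shows any change.
  - The fork lies flat on the lid, about 1–2 mm from where it started. The gripper is clear and the wrist force is near zero.

**Disagreements:**
- **Reported height:** the reported TCP height was about 37 mm lower than the fingertips really were, judged from button contact and the pictures. I corrected for it throughout.
- **Fork position:** the held fork sat about 2 mm off the predicted position, so I lined it up from the top camera.
- **Monitor by the arm:** in the pictures the arm passed close to the monitor. I saw no sign of contact in the arm's tracking, or in the joint torques the two times I read them, but could not check it directly.

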